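Check the stockroom's spring scale with slotted discs

ROBOT

A 6-joint arm with a two-finger parallel gripper is mounted at the origin on the work surface. World frame = base frame: x ahead of the robot, y to its left, z up, the work surface at z = 0. Lengths are in m, angles in degrees, forces in N, time in s.
With the tool pointing down it reaches from about 0.4 to 0.825 m from the base axis. Payload 7 kg.
Tool frame: the origin (TCP) lies between the finger pads; the fingertips stand 25 mm ahead of it and the grasp point (between the pads) lies 6 mm ahead of it; y points along the fingers, z is the direction in which the jaws open and shut, and the axes are right-handed (so a half turn about y gives the same grasp; the last joint's range is limited). The gripper opens to 88 mm and grips with 3 to 60 N. Pads are 19 mm wide; open, the fingers measure 130 mm over their backs; the gripper's body (78 mm by 193 mm) begins 47 mm behind the grasp point.
Start: joints at [86.236, 20.546, 0.682, 0, -70.136, -16.507], TCP at [0.234, 0.633, 0.252] pointing down, gripper open.
Joint ranges: [-176.03, 176.03], [-82.01, 121.73], [-58.28, 71.71], [-173.87, 95.51], [-174.79, -0.11], [-173.66, 173.66]. Speed limits (degrees/s): [136.94, 136.94, 172.46, 180, 180, 180].

INTERFACE

Orientations are given as a 3x3 rotation matrix whose columns are the frame's x, y, z axes.
In Python, from bench import env gives the robot as it stands. The module is installed in compiled form; this text tells all that it offers.
- The arm moves only by the tool apply_moves, never from a script. Its arguments are lists of equal length, an entry for each row: "xyz": the shift along the tool's x, y, z in m, a list of three; "twist": the turn, a rotation vector about the tool's x, y, z in degrees, a list of three. In form: {"xyz": [[tx, ty, tz], ...], "twist": [[rx, ry, rz], ...]}. A call has 1 to 10 rows; each row is the pose to reach, as a shift and turn from the pose measured when the call began, along the tool's axes at that moment; what a row does not reach only later rows make up. A row lasts 1/10 s, in which the tool goes at most 50 mm and 8.59 degrees, less where a joint would pass 70% of its speed; a pose out of reach is approached as far as the arm can. A call with a gripper value outside its range is refused whole. "jaw" is the closure, from -1 (fully open) to 1 (shut), so that 0 is half open, set as the call begins (left out, the last holds). The fingers move at their own pace and stop on an object; "force" is the grip in N (left out, the last holds). Time passes only in rows, so rows that repeat a pose let the fingers close. It gives the time, the measured TCP pose, the force and the opening at its end, in the units of the state.
- env.read_state(): the state, without advancing time (a new reading comes with each control period).
- env.snapshot(name): name is "scene" or "top" or "wrist"; returns a dict with "pixels" (384x512x3 uint8, blue, green, red), "camera_matrix" (3x3 intrinsics, pixels), "origin" and "attitude" of the camera in the world; the wrist camera has in their place "tool_from_camera" (4x4, takes a point from camera to tool coordinates, whose origin is the TCP and whose axes are the tool frame's). Camera axes: x right, y up, looking along -z (the intrinsics and any distortion apply to the point x, -y, -z); pixel columns grow to the right and rows downward; lengths in m; the calibration is good to about 2 mm. A picture is of the moment at which its call begins: read the wrist's pose just before it. There is no depth.
- env.sign_off(): hands the job in, once; it reports no verdict.
The state is a dict: "time_s": time; "joint_pos": joint angles; "dq": joint speeds; "tau": joint torques, N m; "tool_pos": TCP position; "orientation": TCP orientation; "ft_force": force on the tool from outside, world axes, zero at the start; "torque": the same for the moment, N m; "opening": finger opening in m.
Only numpy, scipy, OpenCV 4.12 (cv2) and the standard library are available. Lean on these libraries where they do the work, as an engineer would, in place of code of your own. Each camera call takes 0.05 s, during which the arm holds its last target.

TASK

Check the stockroom's bench spring scale: first work the spring once by pressing the empty carrier right down to its stop and letting it come all the way back up. Then hang every slotted disc that is out on the table on the carrier, flat and pushed fully home on the rod, the large ones below the small ones, each slot turned at least a quarter turn from the slot beneath it so that none can slide off. Finally slide the index level with the pointer to mark the reading and let go, and leave the cup, the bottle and the carton where they are.

Things in the scene. Friction and masses are not known exactly. Their poses are not given: they have to be found in the camera images.
- large1: Large slotted disc of dark steel: diameter 80 mm, 12 mm thick, about 360 g. Origin at its centre, at half its thickness; z is its axis. Flat, and the same either face up. A slot 15 mm wide opens to its own +x: it runs from the rim to 8 mm beyond the centre. Opposite the slot (own -x) a flat grip lug, 15 mm wide and 12 mm thick like the disc, reaches out to 82 mm from the centre. May be absent.
- large2: Large slotted disc of dark steel: diameter 80 mm, 12 mm thick, about 360 g. Origin at its centre, at half its thickness; z is its axis. Flat, and the same either face up. A slot 15 mm wide opens to its own +x: it runs from the rim to 8 mm beyond the centre. Opposite the slot (own -x) a flat grip lug, 15 mm wide and 12 mm thick like the disc, reaches out to 82 mm from the centre. May be absent.
- large3: Large slotted disc of dark steel: diameter 80 mm, 12 mm thick, about 360 g. Origin at its centre, at half its thickness; z is its axis. Flat, and the same either face up. A slot 15 mm wide opens to its own +x: it runs from the rim to 8 mm beyond the centre. Opposite the slot (own -x) a flat grip lug, 15 mm wide and 12 mm thick like the disc, reaches out to 82 mm from the centre. May be absent.
- small1: Small slotted disc of dark steel: diameter 58 mm, 12 mm thick, about 210 g. Origin at its centre, at half its thickness; z is its axis. Flat, and the same either face up. A slot 15 mm wide opens to its own +x: it runs from the rim to 8 mm beyond the centre. Opposite the slot (own -x) a flat grip lug, 15 mm wide and 12 mm thick like the disc, reaches out to 82 mm from the centre. May be absent.
- small2: Small slotted disc of dark steel: diameter 58 mm, 12 mm thick, about 210 g. Origin at its centre, at half its thickness; z is its axis. Flat, and the same either face up. A slot 15 mm wide opens to its own +x: it runs from the rim to 8 mm beyond the centre. Opposite the slot (own -x) a flat grip lug, 15 mm wide and 12 mm thick like the disc, reaches out to 82 mm from the centre. May be absent.
- large1_lug (a point): Middle of the free part of the grip lug of large1, 69 mm from the disc's centre towards its own -x, at half its thickness.
- large2_lug (a point): Middle of the free part of the grip lug of large2, 69 mm from the disc's centre towards its own -x, at half its thickness.
- large3_lug (a point): Middle of the free part of the grip lug of large3, 69 mm from the disc's centre towards its own -x, at half its thickness.
- small1_lug (a point): Middle of the free part of the grip lug of small1, 69 mm from the disc's centre towards its own -x, at half its thickness.
- small2_lug (a point): Middle of the free part of the grip lug of small2, 69 mm from the disc's centre towards its own -x, at half its thickness.
- scale: Fixed bench spring scale. Origin on the table below the draw rod's axis; own x points from the rod to the column, own -x roughly to the robot, z up. Base plate 12 mm thick, x = -60 to 155, y = -65 to 65 mm. Column 28 mm square at x = 115 mm, 254 mm high; a white graduated plate (y = 18 to 48 mm, 90 to 220 mm up) stands on its +y side. Nothing stands on the -x side of the rod.
- carrier (a joint): Downward travel of the carrier: 0 = unloaded, at the top; 0.036 m = its lower stop (about 18 N to push it there); springs back when let go (480 N/m). Round plate, rod, arm, collar on the column (52 x 46 mm, 148 to 192 mm up) and pointer are one rigid carrier that moves straight down under load and does not swing.
- plate (a point): Centre of the top face of the carrier's round plate (66 mm across, 6 mm thick, 68 mm above the table when unloaded), on the axis of the draw rod: an upright rod 10 mm thick that rises 83 mm free from the plate to a collar (16 mm) under the level arm (18 mm wide, 163 to 177 mm up), which runs from the rod along the scale's x to the column.
- cap (a point): Middle of the top of the round black cap (26 mm across, 13 mm high) on the outer end of the arm, straight above the rod, 190 mm above the table when unloaded: the place to press the carrier down.
- pointer (a point): Tip of the carrier's pointer, a black needle over the graduated plate; at the height to be marked (170 mm above the table when unloaded).
- index_tab (a point): Middle of the grip tab of the sliding index on the edge of the graduated plate: a steel bar along the scale's y, 10 mm wide (along x), 8 mm high, free from y = 55 to 109 mm; the point is at x = 115, y = 85 mm of the scale. Its height is the index height. Slides up and down stiffly (2 N) and stays where it is left.
- index (a joint): Height of the index above its lowest place, 0 to 0.08 m (lowest: 115 mm above the table).
- cup: Paper cup, 76 mm across, 95 mm high, a bystander; origin at the centre of its base.
- bottle: Brown glass bottle, 64 mm across, 200 mm high, a bystander; origin at the centre of its base.
- carton: Small cardboard carton 140 x 80 x 50 mm, a bystander; origin at the centre of its underside.
Things that resemble listed ones, but are neither listed nor needed, are in the scene too. What is shaped like the large3 but red is not meant.

How it is judged:
By the outcome, as a careful person would: the job done as asked, in the order asked, and still so for the second after the job is handed in, with the robot touching nothing.
Of large1, large2, large3, small1, small2 only 3 to 5 are there at a start; the rules pass over those that are not, and their reading is None.
At some moment in a run one of small1, small2 may be knocked a few centimetres aside while the robot is not near it.
Once in a run the grip may slacken for a moment while it holds something.
It also fails if it takes over 210 s, if anything falls off the work surface, if the arm or the gripper's body presses on something with over 40 N, if the wrist force passes 120 N, or if a joint passes its speed limit or range.

## Working session

There is one attempt and no reset: what is moved stays moved. The work goes in short steps, Python scripts to look and compute and a tool call to move; the robot and the scene stay as the last step left them, time stands still between calls to the robot, and variables do not carry over. Pictures are saved under pics/ and viewed, and the job is handed in when it is done.

Besides the shell and the picture viewer there is one more tool, called after "Request:" as a command line: name --argument value ..., lists and objects as JSON in quotes. apply_moves: Moves the arm, as the interface text tells. Its arguments: {"type":"object","properties":{"xyz":{"type":"array"},"twist":{"type":"array"},"jaw":{"type":"number"},"force":{"type":"number"}},"required":["xyz","twist"]}

```bash
mkdir -p pics; ls; python3 - <<'E'
from bench import env
import cv2,numpy as np
np.set_printoptions(precision=4,suppress=True)
s=env.read_state()
for k,v in s.items(): print(k,np.array(v).tolist() if k!='orientation' else np.array(v))
for n in ['scene','top','wrist']:
    d=env.snapshot(n); cv2.imwrite(f'pics/{n}0.png',d['pixels'])
    for k in d:
        if k!='pixels': print(n,k,np.array(d[k]))
E
```

```text
pics
time_s 0.0
joint_pos [86.23596629971587, 20.592659150189508, 0.6313591785037272, -0.019613808593465103, -70.13625453323073, -16.50629247941903]
dq [-0.07578789926039978, -0.026921659107058963, -0.11766165691291677, -0.030052841273960303, 0.008454684651131954, 0.000780443858036134]
tau [-0.0002830195444403216, -58.27160954475403, 29.303929209709167, 6.996486783027649, 0.006812887295382097, -0.00016835969290696084]
tool_pos [0.2337284584710183, 0.6327419769187687, 0.25059209655643033]
orientation [[-0.938  -0.0004 -0.3466]
 [ 0.3466 -0.0017 -0.938 ]
 [-0.0002 -1.      0.0017]]
ft_force [-0.15577467711008927, -0.7979179600825275, -0.4298925466456808]
torque [0.013829200812627418, -0.0020904614209302738, -0.011228213484789949]
opening 0.08804115396670789
scene camera_matrix [[431.7593   0.     263.8107]
 [  0.     431.7593 189.4265]
 [  0.       0.       1.    ]]
scene origin [ 1.4985 -0.3522  1.0106]
scene attitude [[ 0.3904 -0.599   0.6991]
 [ 0.9206  0.2481 -0.3015]
 [ 0.0072  0.7613  0.6483]]
top camera_matrix [[366.467    0.     252.3432]
 [  0.     366.467  189.1332]
 [  0.       0.       1.    ]]
top origin [0.4441 0.0687 1.2515]
top attitude [[-0.0085  0.9948 -0.1013]
 [-1.     -0.0083  0.0025]
 [ 0.0016  0.1013  0.9949]]
wrist camera_matrix [[329.6607   0.     255.1125]
 [  0.     329.6607 187.6409]
 [  0.       0.       1.    ]]
wrist tool_from_camera [[-0.0004 -0.9628 -0.2702 -0.072 ]
 [-0.0006  0.2702 -0.9628 -0.1326]
 [ 1.     -0.0002 -0.0007  0.0001]
 [ 0.      0.      0.      1.    ]]
```

View images.

View pics/scene0.png

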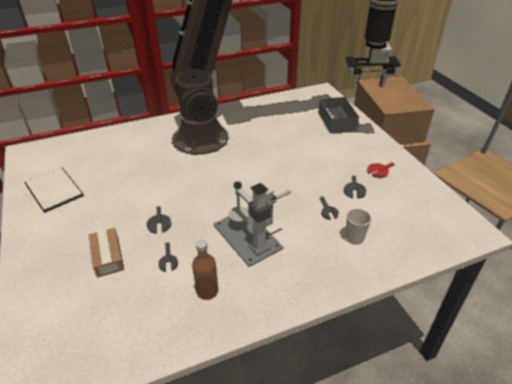

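View pics/top0.png

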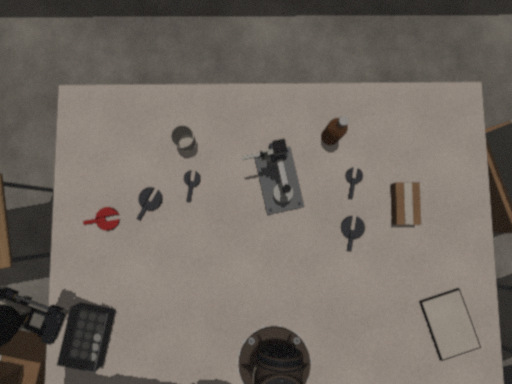

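View pics/wrist0.png

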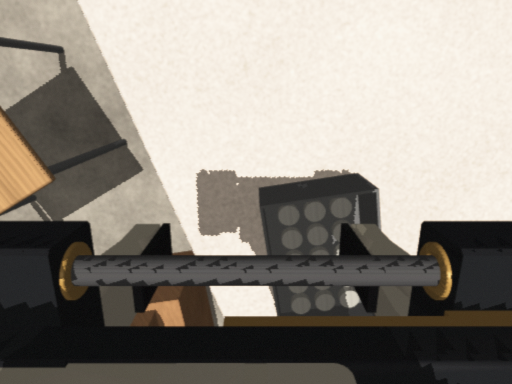

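```bash
cat > h.py <<'E'
import numpy as np, cv2
np.set_printoptions(precision=4,suppress=True)
def cam(d,state=None):
    K=np.array(d['camera_matrix'])
    if 'origin' in d: R=np.array(d['attitude']);o=np.array(d['origin'])
    else:
        T=np.array(d['tool_from_camera']);Rt=np.array(state['orientation']);p=np.array(state['tool_pos'])
        R=Rt@T[:3,:3];o=p+Rt@T[:3,3]
    return K,R,o
def ray(c,uv):
    K,R,o=c
    x=(uv[0]-K[0,2])/K[0,0];y=(uv[1]-K[1,2])/K[1,1]
    v=R@np.array([x,-y,-1.]);return o,v/np.linalg.norm(v)
def onz(c,uv,z):
    o,v=ray(c,uv);return o+v*(z-o[2])/v[2]
def proj(c,P):
    K,R,o=c
    q=R.T@(np.array(P)-o);return np.array([K[0,2]+K[0,0]*q[0]/-q[2],K[1,2]-K[1,1]*q[1]/-q[2]])
def tri(obs):
    A=np.zeros((3,3));b=np.zeros(3)
    for c,uv in obs:
        o,v=ray(c,uv);P=np.eye(3)-np.outer(v,v);A+=P;b+=P@o
    x=np.linalg.solve(A,b)
    return x,[proj(c,x)-uv for c,uv in obs]
E
python3 - <<'E'
import cv2
a=cv2.imread('pics/top0.png');cv2.imwrite('pics/topz.png',cv2.resize(a[100:270,70:440],None,fx=2.15,fy=2.15,interpolation=cv2.INTER_CUBIC))
a=cv2.imread('pics/scene0.png');cv2.imwrite('pics/scenez.png',cv2.resize(a[140:310,80:410],None,fx=2.4,fy=2.4,interpolation=cv2.INTER_CUBIC))
E
```

```text
(no output)
```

View pics/topz.png

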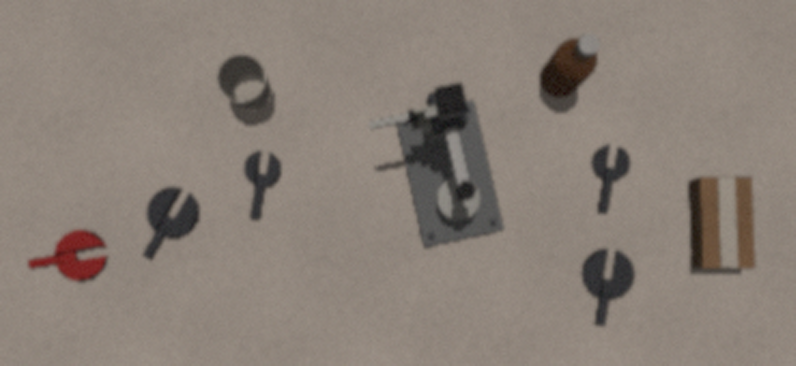

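View pics/scenez.png

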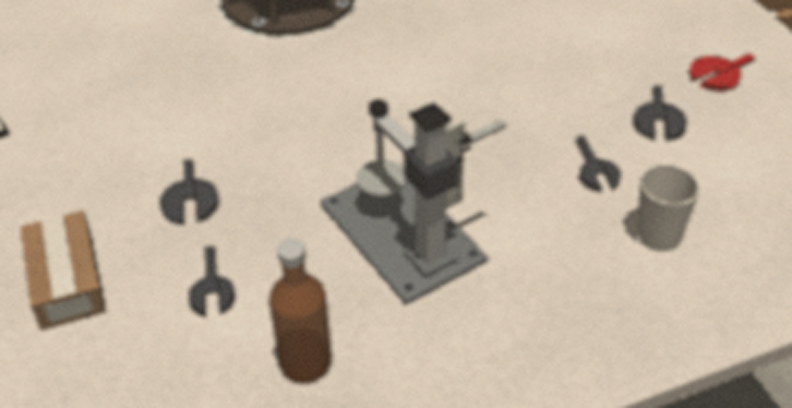

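```bash
cat > fit.py <<'E'
from h import *
from scipy.optimize import minimize
def shape(R):
    t=np.linspace(np.arcsin(7.5/R),2*np.pi-np.arcsin(7.5/R),60)
    disc=np.c_[R*np.cos(t),R*np.sin(t)]
    # notch
    disc=np.vstack([disc,[[-8,-7.5],[-8,7.5]]])/1000
    lug=np.array([[-R+8,-7.5],[-82,-7.5],[-82,7.5],[-R+8,7.5]])/1000
    return [disc,lug]
def render(c,p,R,shp,ss=8,z=(0.001,0.006,0.012)):
    # returns downsampled coverage mask around
    x,y,a=p;ca,sa=np.cos(a),np.sin(a)
    M=np.zeros(shp,np.uint8)
    for zz in z:
        L=np.zeros(shp,np.uint8)
        for poly in shape(R):
            W=np.c_[x+ca*poly[:,0]-sa*poly[:,1],y+sa*poly[:,0]+ca*poly[:,1],np.full(len(poly),zz)]
            uv=np.array([proj(c,w) for w in W])
            cv2.fillPoly(L,[np.round((uv+0.5)*16-8).astype(np.int32)],255,lineType=cv2.LINE_AA,shift=4)
        M=np.maximum(M,L)
    return M/255.
def fit(obs,p0,R,rad=70):
    # obs: list of (cam,gray image)
    def cost(q):
        p=[p0[0]+q[0]/1000,p0[1]+q[1]/1000,p0[2]+np.radians(q[2])]
        s=0
        for c,g in obs:
            u=proj(c,[p0[0],p0[1],0.006]).astype(int);r=int(rad_px(c,p0))
            ys=slice(max(u[1]-r,0),u[1]+r);xs=slice(max(u[0]-r,0),u[0]+r)
            m=cv2.GaussianBlur(render(c,p,R,g.shape),(0,0),0.8)[ys,xs];G=g[ys,xs].astype(float)
            # least squares g = a + b m
            A=np.c_[np.ones(m.size),m.ravel()];sol,res,_,_=np.linalg.lstsq(A,G.ravel(),rcond=None)
            r_=((A@sol-G.ravel())**2).sum()/((G-G.mean())**2).sum();s+=r_+(1 if sol[1]>0 else 0)
        return s
    def rad_px(c,p):
        return 1.25*np.linalg.norm(proj(c,[p[0]-0.082,p[1],0.006])-proj(c,[p[0],p[1],.006]))
    best=None
    for d in [(0,0,0),(3,3,8),(-3,-3,-8)]:
        o=minimize(cost,d,method='Nelder-Mead',options=dict(initial_simplex=np.array(d)+np.array([[0,0,0],[5,0,0],[0,5,0],[0,0,8]]),xatol=.05,fatol=1e-5,maxiter=150))
        if best is None or o.fun<best.fun: best=o
    q=best.x
    return np.array([p0[0]+q[0]/1000,p0[1]+q[1]/1000,p0[2]+np.radians(q[2])]),best.fun
E
python3 - <<'E'
from fit import *
from bench import env
t=env.snapshot('top');s=env.snapshot('scene');ct,cs=cam(t),cam(s)
f=lambda u,v:onz(ct,(70+u/2.15,100+v/2.15),0.012)
for n,c,l,R in [('SL',(263,170),(256,217),29),('LL',(173,213),(150,257),40),('SR',(611,163),(603,212),29),('LR',(608,274),(601,324),40)]:
    a=f(*c);b=f(*l);p0=[a[0],a[1],np.arctan2(a[1]-b[1],a[0]-b[0])]
    print(n,p0[:2],np.degrees(p0[2]))
    for nm,c_,d in [('top',ct,t),('scene',cs,s)]:
        g=cv2.cvtColor(d['pixels'],cv2.COLOR_BGR2GRAY)
        p,e=fit([(c_,g)],p0,R);print('  ',nm,p[:2],np.degrees(p[2]),e)
# scale
print('plate rough',onz(ct,(70+458/2.15,100+200/2.15),0.068),'cap',onz(ct,(70+464/2.15,100+190/2.15),0.19))
for k in [(398,127),(474,101),(502,230),(426,246)]: print('base corner',f(*k))
E
```

```text
SL [np.float64(0.6065305748499759), np.float64(0.26989358846154377)] -7.956553813827814
   top [0.6102 0.2725] -8.458672854418257 0.329786655488299
   scene [0.6135 0.2717] -8.640592122837655 0.47920215464304916
LL [np.float64(0.5393776124004098), np.float64(0.4111607892703016)] -26.732130334935587
   top [0.5409 0.414 ] -29.418055950449094 0.04836897709238302
   scene [0.5429 0.4138] -29.520324878933256 0.29923019217472324
SR [np.float64(0.6131595926496973), np.float64(-0.2824443390125319)] -11.24821261813123
   top [ 0.6157 -0.2822] -12.32239299399071 0.2053286484971012
   scene [ 0.6169 -0.2815] -11.648381138057479 0.08939420774329226
LR [np.float64(0.43794401674323036), np.float64(-0.27131820058536615)] -10.057526328800213
   top [ 0.4401 -0.2711] -11.27748897975795 0.0797202667413059
   scene [ 0.4421 -0.2704] -11.52087487253024 0.0718379103448593
plate rough [ 0.5511 -0.0336  0.068 ] cap [ 0.5536 -0.0314  0.19  ]
base corner [0.6739 0.0552 0.012 ]
base corner [ 0.7151 -0.0668  0.012 ]
base corner [ 0.5082 -0.1069  0.012 ]
base corner [0.4841 0.013  0.012 ]
```

```bash
cat >> h.py <<'E'
from scipy.spatial.transform import Rotation as Ro
def Rt_az(az):
    a=np.radians(az);x=np.array([np.cos(a),np.sin(a),0]);y=np.array([0,0,-1.]);return np.c_[x,y,np.cross(x,y)]
def rel(s,pos,az,R=None):
    R0=np.array(s['orientation']);p0=np.array(s['tool_pos']);R=Rt_az(az) if R is None else R
    return np.round(R0.T@(np.array(pos)-p0),4).tolist(),np.round(np.degrees(Ro.from_matrix(R0.T@R).as_rotvec()),2).tolist()
def st(s):
    R=np.array(s['orientation']);print('t%.2f pos %s az %.1f tilt %.2f F %s open %.4f j %s'%(s['time_s'],np.round(s['tool_pos'],4),np.degrees(np.arctan2(R[1,0],R[0,0])),np.degrees(np.arccos(min(1,-R[2,1]))),np.round(s['ft_force'],1),s['opening'],np.round(s['joint_pos'],0)))
E
cat > go.py <<'E'
import sys
from h import *
from bench import env
s=env.read_state();st(s)
a=list(map(float,sys.argv[1:]))
for i in range(0,len(a),4): print(rel(s,a[i:i+3],a[i+3]))
E
python3 go.py 0.53 -0.04 0.33 192
```

```text
t0.25 pos [0.2338 0.633  0.2511] az 159.7 tilt 0.04 F [-0.7 -0.1  0.6] open 0.0876 j [ 86.  21.   1.  -0. -70. -17.]
([-0.511, -0.0784, 0.5287], [-0.04, -32.27, 0.01])
```

Request:
apply_moves --xyz '[[-0.05,-0.078,0.05],[-0.1,-0.078,0.1],[-0.15,-0.078,0.15],[-0.19,-0.078,0.2],[-0.23,-0.078,0.24],[-0.27,-0.078,0.28],[-0.31,-0.078,0.32],[-0.35,-0.078,0.36],[-0.39,-0.078,0.4],[-0.43,-0.078,0.44]]' --twist '[[0,-4,0],[0,-8,0],[0,-12,0],[0,-16,0],[0,-20,0],[0,-24,0],[0,-28,0],[0,-30,0],[0,-32,0],[0,-32,0]]' --jaw 1 --force 20

```text
time_s: 1.25
tool_pos: [0.4285, 0.1932, 0.3287]
orientation: [[-0.979, 0.001, 0.205], [-0.205, 0.0, -0.979], [-0.001, -1.0, -0.0]]
ft_force: [1.7, 0.6, 0.4]
opening: 0.0131
```

```bash
python3 go.py 0.53 -0.04 0.33 192
```

```text
t1.25 pos [0.4285 0.1932 0.3287] az -168.2 tilt 0.03 F [1.7 0.6 0.4] open 0.0131 j [ 48.  -2. -17.   0. -75.  53.]
([-0.0515, -0.0013, 0.2491], [0.0, -0.17, -0.03])
```

Request:
apply_moves --xyz '[[-0.01,0,0.05],[-0.02,0,0.1],[-0.03,0,0.15],[-0.04,0,0.2],[-0.05,0,0.25],[-0.05,0,0.25],[-0.05,0,0.25],[-0.05,0,0.25]]' --twist '[[0,0,0],[0,0,0],[0,0,0],[0,0,0],[0,0,0],[0,0,0],[0,0,0],[0,0,0]]'

```text
time_s: 2.05
tool_pos: [0.5285, -0.0409, 0.3287]
orientation: [[-0.979, 0.0, 0.205], [-0.205, 0.0, -0.979], [-0.0, -1.0, -0.0]]
ft_force: [1.2, 0.1, -0.3]
opening: 0.0004
```

```bash
cat > snap.py <<'E'
import sys,pickle
from h import *
from bench import env
s=env.read_state();d=env.snapshot('wrist');n=sys.argv[1];st(s)
cv2.imwrite(f'pics/{n}.png',d['pixels']);pickle.dump((cam(d,s),d['pixels']),open(f'{n}.pkl','wb'))
cv2.imwrite(f'pics/{n}_z.png',cv2.resize(d['pixels'],None,fx=1.5,fy=1.5,interpolation=cv2.INTER_CUBIC))
E
python3 snap.py w1
```

```text
t2.05 pos [ 0.5285 -0.0409  0.3287] az -168.2 tilt 0.03 F [ 1.2  0.1 -0.3] open 0.0004 j [ 17.   4. -10.  -0. -75.  85.]
```

View pics/w1_z.png

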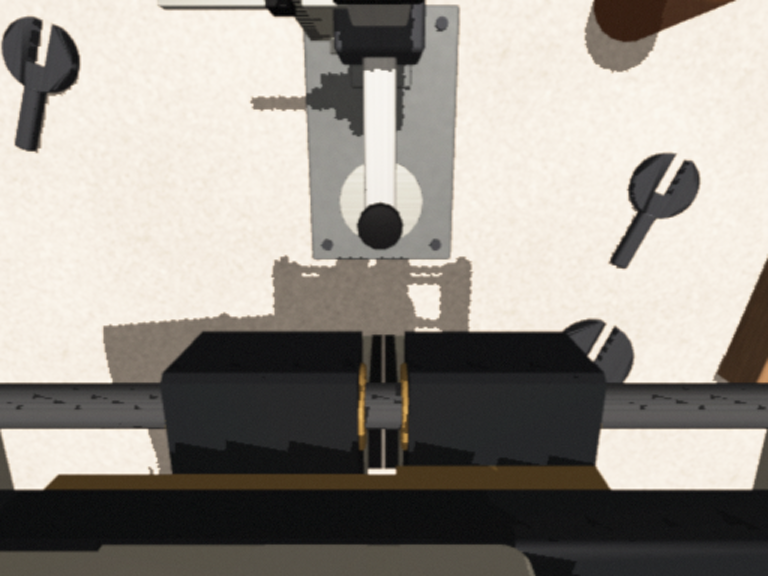

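```bash
python3 - <<'E'
import pickle
from h import *
c,im=pickle.load(open('w1.pkl','rb'))
q=lambda u,v,z:onz(c,((u+.5)/1.5-.5,(v+.5)/1.5-.5),z)
print('cap',q(380,226,.19),'plate',q(381,201,.068))
b=[q(314,259,.012),q(450,258,.012),q(459,7,.012),q(303,5,.012)]
for x in b: print(x)
e=(b[2]-b[1]);print(np.degrees(np.arctan2(e[1],e[0])));e=(b[3]-b[0]);print(np.degrees(np.arctan2(e[1],e[0])));e=(b[0]-b[1]);print(np.degrees(np.arctan2(e[1],e[0]))-90,np.linalg.norm(e))
a=q(380,70,.177)-q(380,200,.177);print('arm az',np.degrees(np.arctan2(a[1],a[0])))
# cap circle
g=cv2.cvtColor(im,cv2.COLOR_BGR2GRAY)[120:180,220:290]
m=(g<75).astype(np.uint8);n,l,s,ce=cv2.connectedComponentsWithStats(m)
for i in range(1,n):
    if s[i][4]>30: print(s[i],ce[i]+[220,120])
# plate bright
g=cv2.cvtColor(im,cv2.COLOR_BGR2GRAY);print(g[134,215:295])
E
```

```text
cap [ 0.5554 -0.0335  0.19  ] plate [ 0.5555 -0.0336  0.068 ]
[0.4839 0.0155 0.012 ]
[ 0.5108 -0.1083  0.012 ]
[ 0.7163 -0.0649  0.012 ]
[0.6916 0.06   0.012 ]
11.926524421168278
12.0952122796035
12.260298352993587 0.12666954750272916
arm az 11.740690187635657
[ 19  16  29  30 703] [252.8848 150.6629]
[149 147 149 148 148 149 151 151 152 152 153 182 216 221 222 222 223 222
 222 224 224 222 223 223 224 224 223 204 188 219 235 238 239 240 236 234
 233 226 204 217 232 236 238 237 237 237 233 216 200 209 225 226 226 226
 226 225 227 226 226 226 226 225 226 226 226 220 194 156 151 153 151 149
 150 150 149 149 150 150 149 148]
```

```bash
python3 go.py 0.5555 -0.0335 0.222 192
```

```text
t2.10 pos [ 0.5284 -0.0404  0.3288] az -168.1 tilt 0.04 F [ 0.6  0.2 -0.4] open 0.0005 j [ 17.   4. -10.  -0. -75.  85.]
([-0.0278, 0.1068, -0.0012], [0.01, -0.12, -0.04])
```

Request:
apply_moves --xyz '[[-0.028,0.02,-0.001],[-0.028,0.06,-0.001],[-0.028,0.09,-0.001],[-0.028,0.107,-0.001],[-0.028,0.115,-0.001],[-0.028,0.125,-0.001],[-0.028,0.135,-0.001],[-0.028,0.14,-0.001],[-0.028,0.145,-0.001],[-0.028,0.147,-0.001]]' --twist '[[0,0,0],[0,0,0],[0,0,0],[0,0,0],[0,0,0],[0,0,0],[0,0,0],[0,0,0],[0,0,0],[0,0,0]]'

```text
time_s: 3.1
tool_pos: [0.5556, -0.0325, 0.184]
orientation: [[-0.978, 0.002, 0.207], [-0.207, 0.001, -0.978], [-0.002, -1.0, -0.0]]
ft_force: [-9.2, 5.1, 16.3]
opening: 0.0007
```

```bash
python3 go.py 0.5555 -0.0335 0.178 192
```

```text
t3.10 pos [ 0.5556 -0.0325  0.184 ] az -168.0 tilt 0.13 F [-9.2  5.1 16.3] open 0.0007 j [ 17.  13. -20.  -0. -57.  85.]
([0.0003, 0.006, 0.001], [0.03, -0.03, -0.13])
```

Request:
apply_moves --xyz '[[0,0.003,0],[0,0.006,0],[0,0.008,0],[0,0.008,0],[0,0.008,0]]' --twist '[[0,0,0],[0,0,0],[0,0,0],[0,0,0],[0,0,0]]'

```text
time_s: 3.6
tool_pos: [0.5556, -0.0324, 0.1792]
orientation: [[-0.978, 0.004, 0.209], [-0.209, 0.0, -0.978], [-0.004, -1.0, 0.001]]
ft_force: [-10.8, -0.8, 18.1]
opening: 0.0005
```

Request:
apply_moves --xyz '[[0,0.002,0],[0,0.003,0],[0,0.003,0],[0,0.003,0]]' --twist '[[0,0,0],[0,0,0],[0,0,0],[0,0,0]]'

```text
time_s: 4.0
tool_pos: [0.5555, -0.0324, 0.1794]
orientation: [[-0.978, 0.006, 0.211], [-0.211, -0.001, -0.978], [-0.006, -1.0, 0.002]]
ft_force: [-8.0, -1.7, 17.0]
opening: 0.0004
```

Request:
apply_moves --xyz '[[0,0.003,0],[0,0.005,0],[0,0.006,0],[0,0.006,0]]' --twist '[[0,0,0],[0,0,0],[0,0,0],[0,0,0]]'

```text
time_s: 4.4
tool_pos: [0.5556, -0.0323, 0.179]
orientation: [[-0.977, 0.009, 0.213], [-0.213, -0.002, -0.977], [-0.009, -1.0, 0.004]]
ft_force: [-17.6, 2.0, 36.7]
opening: 0.0003
```

```bash
python3 snap.py w2
```

```text
t4.40 pos [ 0.5556 -0.0323  0.179 ] az -167.7 tilt 0.54 F [-17.6   2.   36.7] open 0.0003 j [ 17.  13. -21.   0. -56.  85.]
```

View pics/w2.png

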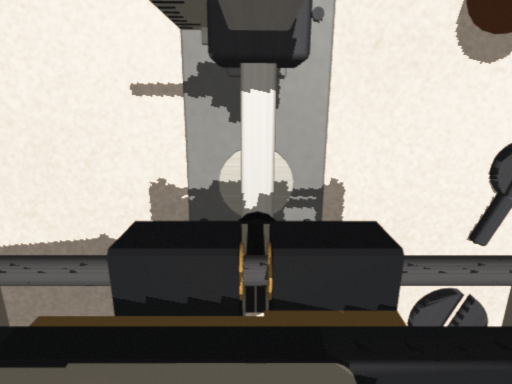

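Request:
apply_moves --xyz '[[0,-0.008,0],[0,-0.016,0],[0,-0.024,0],[0,-0.032,0],[0,-0.04,0],[0,-0.05,0],[0,-0.07,0],[0,-0.1,0],[0,-0.13,0],[0,-0.15,0]]' --twist '[[0,0,0],[0,0,0],[0,0,0],[0,0,0],[0,0,0],[0,0,0],[0,0,0],[0,0,0],[0,0,0],[0,0,0]]'

```text
time_s: 5.45
tool_pos: [0.5547, -0.0318, 0.3317]
orientation: [[-0.977, 0.012, 0.214], [-0.214, -0.002, -0.977], [-0.011, -1.0, 0.004]]
ft_force: [0.5, -0.3, -0.4]
opening: 0.0006
```

```bash
python3 go.py 0.40 -0.262 0.20 168.7
```

```text
t5.45 pos [ 0.5547 -0.0318  0.3317] az -167.7 tilt 0.68 F [ 0.5 -0.3 -0.4] open 0.0006 j [ 17.   6.  -8.   0. -75.  85.]
([0.2018, 0.1302, 0.1913], [-0.1, 23.63, -0.68])
```

Request:
apply_moves --xyz '[[0.03,0,0.03],[0.065,0.01,0.06],[0.1,0.03,0.1],[0.13,0.06,0.13],[0.165,0.09,0.16],[0.202,0.12,0.191],[0.202,0.13,0.191],[0.202,0.13,0.191],[0.202,0.13,0.191]]' --twist '[[0,4,-0.7],[0,8,-0.7],[0,12,-0.7],[0,16,-0.7],[0,20,-0.7],[0,23.6,-0.7],[0,23.6,-0.7],[0,23.6,-0.7],[0,23.6,-0.7]]' --jaw 0

```text
time_s: 6.35
tool_pos: [0.4, -0.262, 0.2006]
orientation: [[-0.981, -0.0, -0.196], [0.196, -0.002, -0.981], [0.0, -1.0, 0.002]]
ft_force: [0.8, -0.6, 0.5]
opening: 0.0441
```

```bash
python3 snap.py w3
```

```text
t6.35 pos [ 0.4    -0.262   0.2006] az 168.7 tilt 0.12 F [ 0.8 -0.6  0.5] open 0.0441 j [ -9.   4. -28.   0. -58.  88.]
```

View pics/w3.png

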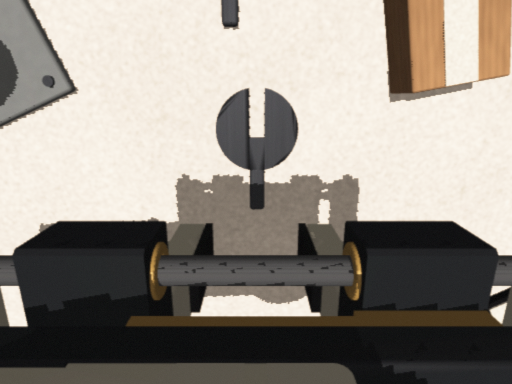

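```bash
cat > fitw.py <<'E'
import sys,pickle
from fit import *
def fitw(n,p0,R,thr=95):
    c,im=pickle.load(open(n+'.pkl','rb'))
    g=np.where(cv2.cvtColor(im,cv2.COLOR_BGR2GRAY)<thr,0,255).astype(np.uint8)
    return fit([(c,g)],p0,R)
if __name__=='__main__':
    n,x,y,a,R=sys.argv[1],*map(float,sys.argv[2:6])
    p,e=fitw(n,[x,y,np.radians(a)],R)
    print(p[:2],np.degrees(p[2]),e)
    for r in (69,73): print('lug',r,p[0]-r/1000*np.cos(p[2]),p[1]-r/1000*np.sin(p[2]),np.degrees(p[2])+180)
E
python3 fitw.py w3 0.441 -.2708 -11.4 40
```

```text
[ 0.4384 -0.2717] -11.027827120645819 0.13475934197462497
lug 69 0.3706380041263415 -0.25850190603398604 168.9721728793542
lug 73 0.36671186654017 -0.2577367631359261 168.9721728793542
```

```bash
python3 go.py 0.3772 -.2594 .0275 169
```

```text
t6.40 pos [ 0.4008 -0.2618  0.2012] az 168.7 tilt 0.14 F [ 0.4  0.7 -0.2] open 0.0436 j [ -9.   4. -28.   0. -58.  88.]
([0.0238, 0.1737, 0.0019], [-0.12, -0.25, -0.08])
```

Request:
apply_moves --xyz '[[0.012,0.04,0.001],[0.024,0.08,0.002],[0.024,0.12,0.002],[0.024,0.15,0.002],[0.024,0.163,0.002],[0.024,0.17,0.002],[0.024,0.174,0.002],[0.024,0.174,0.002],[0.024,0.174,0.002]]' --twist '[[-0.1,-0.2,0],[-0.1,-0.2,0],[-0.1,-0.2,0],[-0.1,-0.2,0],[-0.1,-0.2,0],[-0.1,-0.2,0],[-0.1,-0.2,0],[-0.1,-0.2,0],[-0.1,-0.2,0]]'

```text
time_s: 7.3
tool_pos: [0.378, -0.2595, 0.0281]
orientation: [[-0.982, 0.003, -0.191], [0.191, -0.001, -0.982], [-0.003, -1.0, 0.0]]
ft_force: [0.0, -0.4, -0.4]
opening: 0.0436
```

Request:
apply_moves --xyz '[[0,0,0],[0,0,0],[0,0,0],[0,0,0],[0,0,0],[0,0,0]]' --twist '[[0,0,0],[0,0,0],[0,0,0],[0,0,0],[0,0,0],[0,0,0]]' --jaw 1 --force 60

```text
time_s: 7.9
tool_pos: [0.378, -0.2595, 0.0282]
orientation: [[-0.982, 0.003, -0.191], [0.191, -0.001, -0.982], [-0.003, -1.0, 0.0]]
ft_force: [-0.1, -0.0, 3.5]
opening: 0.0142
```

Request:
apply_moves --xyz '[[0,-0.005,0],[0,-0.015,0],[0,-0.03,0],[0,-0.05,0],[0,-0.07,0],[0,-0.09,0],[0,-0.1,0],[0,-0.1,0]]' --twist '[[0,0,0],[0,0,0],[0,0,0],[0,0,0],[0,0,0],[0,0,0],[0,0,0],[0,0,0]]'

```text
time_s: 8.7
tool_pos: [0.3784, -0.2595, 0.1296]
orientation: [[-0.982, 0.006, -0.191], [0.191, -0.002, -0.982], [-0.006, -1.0, 0.0]]
ft_force: [0.1, 0.1, -2.5]
opening: 0.0139
```

```bash
python3 snap.py w4
```

```text
t8.70 pos [ 0.3784 -0.2595  0.1296] az 169.0 tilt 0.36 F [ 0.1  0.1 -2.5] open 0.0139 j [-10.   7. -36.   0. -47.  89.]
```

View pics/w4.png

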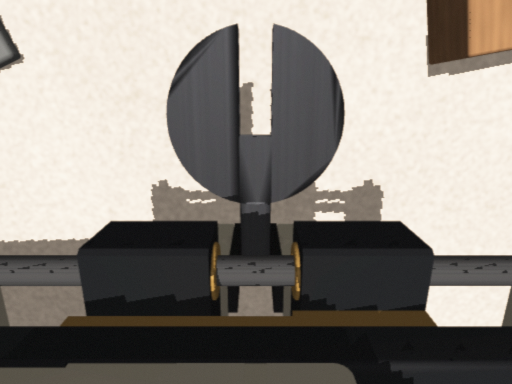

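```bash
cat > held.py <<'E'
import sys,pickle
from fit import *
from scipy.optimize import minimize
from bench import env
# fit disc held: params grip offset r(mm), y height(mm, of mid plane along tool y), droop(deg about tool z), yaw, lateral z
def tool_pts(q,poly,h):
    r,yy,dr,yaw,lz=q
    P=np.c_[poly[:,0]*1000+r, np.full(len(poly),-h), poly[:,1]*1000]  # disc frame: +x slot ; up=-y tool
    # tool x = -disc x (lug outward = +tool x); origin at grip point on lug
    M=np.c_[-P[:,0],P[:,1],-P[:,2]]
    Rm=Ro.from_euler('zy',[dr,yaw],degrees=True).as_matrix()
    return (M@Rm.T+np.array([0,yy,lz]))/1000
def heldfit(n,R,r0=62,rows=(0,205),thr=95):
    c,im=pickle.load(open(n+'.pkl','rb'))
    d=env_T
    K=c[0];T=np.array(d)
    def pr(P):
        q=(P-T[:3,3])@T[:3,:3];return np.c_[K[0,2]-K[0,0]*q[:,0]/q[:,2],K[1,2]+K[1,1]*q[:,1]/q[:,2]]
    g=(cv2.cvtColor(im,cv2.COLOR_BGR2GRAY)<thr).astype(np.uint8)
    l=cv2.connectedComponents(g[:rows[1]])[1]
    lab=l[rows[1]-10,255]; g=np.zeros(g.shape,float);g[:rows[1]]=(l==lab)
    def ren(q):
        M=np.zeros(g.shape,np.uint8)
        for h in (-6,-2,2,6):
            for poly in shape(R):
                # densify
                uv=pr(tool_pts(q,poly,h))
                cv2.fillPoly(M,[np.round(uv*16).astype(np.int32)],255,lineType=cv2.LINE_AA,shift=4)
        return M/255.
    def cost(q): return ((ren(q)-g)[:rows[1]]**2).sum()/g.sum()
    b=None
    for dr in (0,5,-5):
        q0=np.array([r0,16,dr,0,0.]);o=minimize(cost,q0,method='Nelder-Mead',options=dict(initial_simplex=q0+np.vstack([np.zeros(5),np.diag([4,4,4,3,2])]),maxiter=500,xatol=.02,fatol=1e-5))
        if b is None or o.fun<b.fun:b=o
    v=np.repeat((g*255).astype(np.uint8)[...,None],3,2);v[...,2]=(ren(b.x)*255).astype(np.uint8);cv2.imwrite(f'pics/{n}_h.png',v)
    return b.x,b.fun
env_T=[[-0.0004,-0.9628,-0.2702,-0.072],[-0.0006,0.2702,-0.9628,-0.1326],[1,-0.0002,-0.0007,0.0001],[0,0,0,1]]
if __name__=='__main__': print('r,y,droop,yaw,lz',*heldfit(sys.argv[1],float(sys.argv[2])))
E
python3 held.py w4 40
```

```text
r,y,droop,yaw,lz [61.4883 23.555  -2.5592 -0.3666  0.6213] 0.022379319726082134
```

View pics/w4_h.png

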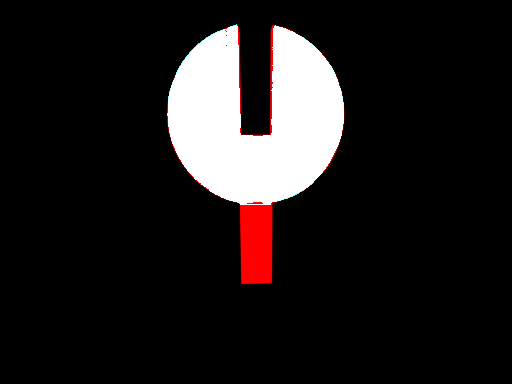

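```bash
python3 go.py .385 -.09 .13 155  .4 .08 .13 140 .4624 .0446 .107 140
```

```text
t8.75 pos [ 0.3777 -0.2593  0.1285] az 169.0 tilt 0.25 F [-0.1  0.8 -4.3] open 0.0141 j [-10.   7. -36.   0. -47.  89.]
([0.0252, -0.0016, -0.1676], [0.02, 13.96, -0.25])
([0.0431, -0.0018, -0.3373], [0.05, 28.96, -0.25])
([-0.0249, 0.0215, -0.3145], [0.05, 28.96, -0.25])
```

Request:
apply_moves --xyz '[[0.005,0,-0.02],[0.01,-0.002,-0.055],[0.015,-0.002,-0.09],[0.02,-0.002,-0.13],[0.025,-0.002,-0.167],[0.029,-0.002,-0.205],[0.033,-0.002,-0.24],[0.037,-0.002,-0.275],[0.041,-0.002,-0.31],[0.043,-0.002,-0.337]]' --twist '[[0,3,-0.2],[0,6,-0.2],[0,9,-0.2],[0,12,-0.2],[0,15,-0.2],[0,18,-0.2],[0,21,-0.2],[0,24,-0.2],[0,27,-0.2],[0,29,-0.2]]'

```text
time_s: 9.75
tool_pos: [0.3993, 0.0812, 0.1293]
orientation: [[-0.765, -0.0, -0.644], [0.644, -0.0, -0.765], [0.0, -1.0, 0.0]]
ft_force: [0.3, -0.6, -3.5]
opening: 0.0139
```

```bash
python3 go.py .4624 .0446 .107 140
```

```text
t9.75 pos [0.3993 0.0812 0.1293] az 139.9 tilt 0.01 F [ 0.3 -0.6 -3.5] open 0.0139 j [ 40.   2. -41.  -0. -47.  10.]
([-0.0719, 0.0222, -0.0126], [-0.01, -0.11, 0.0])
```

Request:
apply_moves --xyz '[[-0.01,0.005,-0.012],[-0.03,0.01,-0.0125],[-0.05,0.015,-0.0125],[-0.065,0.02,-0.0125],[-0.072,0.022,-0.0125],[-0.072,0.022,-0.0125],[-0.072,0.022,-0.0125]]' --twist '[[0,0,0],[0,0,0],[0,0,0],[0,0,0],[0,0,0],[0,0,0],[0,0,0]]'

```text
time_s: 10.45
tool_pos: [0.4618, 0.0443, 0.1068]
orientation: [[-0.764, -0.001, -0.645], [0.645, -0.001, -0.764], [0.001, -1.0, 0.001]]
ft_force: [-0.2, -0.7, -3.8]
opening: 0.0143
```

```bash
python3 snap.py w5; python3 go.py .5085 .006 .107 140; python3 - <<'E'
from bench import env;import cv2
d=env.snapshot('scene')['pixels'];cv2.imwrite('pics/s5.png',cv2.resize(d[150:290,170:330],None,fx=4.5,fy=4,interpolation=cv2.INTER_CUBIC))
E
```

```text
t10.45 pos [0.4618 0.0443 0.1068] az 139.8 tilt 0.08 F [-0.2 -0.7 -3.8] open 0.0143 j [ 30.  10. -36.  -0. -44.  20.]
t10.50 pos [0.4618 0.0445 0.1071] az 139.9 tilt 0.05 F [-0.3 -0.7 -3.7] open 0.0143 j [ 30.   9. -36.  -0. -44.  20.]
([-0.0605, 0.0, -0.0006], [-0.04, -0.12, 0.03])
```

View pics/w5_z.png

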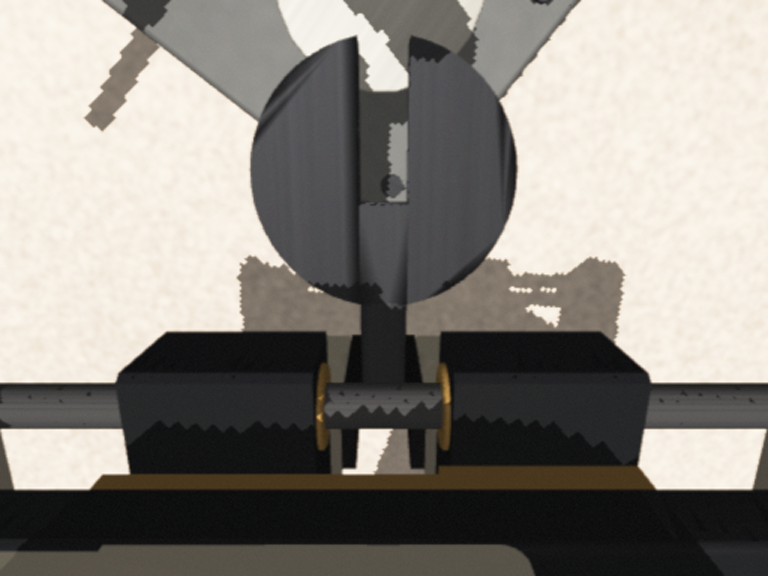

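View pics/s5.png

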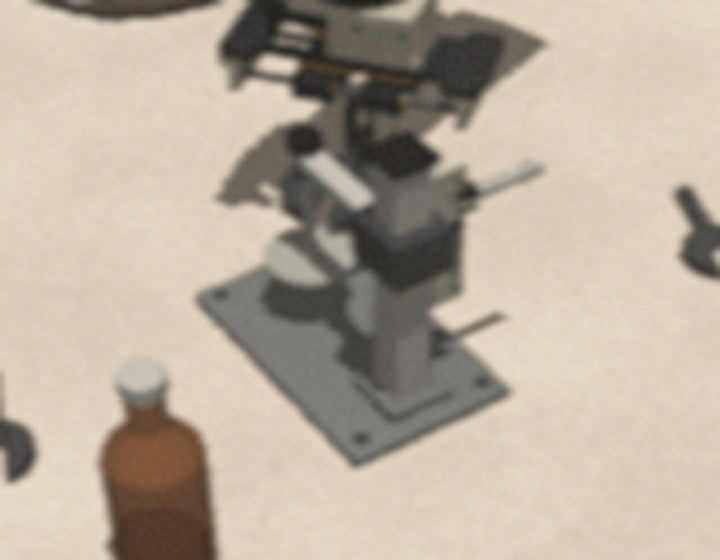

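Request:
apply_moves --xyz '[[-0.01,0,-0.0005],[-0.02,0,-0.0005],[-0.03,0,-0.0005],[-0.03,0,-0.0005],[-0.03,0,-0.0005]]' --twist '[[0,0,0],[0,0,0],[0,0,0],[0,0,0],[0,0,0]]'

```text
time_s: 11.05
tool_pos: [0.4853, 0.0253, 0.1071]
orientation: [[-0.764, -0.001, -0.645], [0.645, -0.0, -0.764], [0.0, -1.0, 0.001]]
ft_force: [-0.8, -0.1, -3.2]
opening: 0.0143
```

```bash
python3 snap.py w6
```

```text
t11.05 pos [0.4853 0.0253 0.1071] az 139.8 tilt 0.04 F [-0.8 -0.1 -3.2] open 0.0143 j [ 26.  11. -34.  -0. -45.  24.]
```

View pics/w6_z.png

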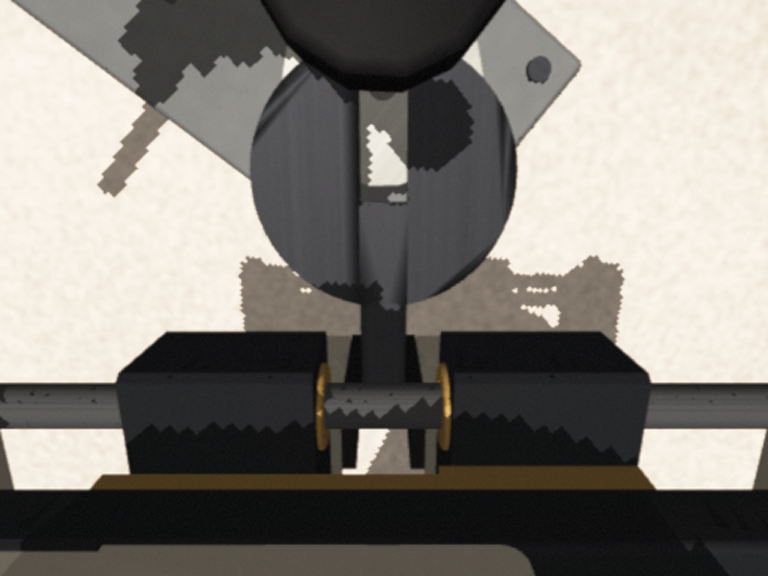

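Request:
apply_moves --xyz '[[-0.01,0,0],[-0.02,0,0],[-0.028,0,0],[-0.032,0,0],[-0.032,0,0],[-0.032,0,0]]' --twist '[[0,0,0],[0,0,0],[0,0,0],[0,0,0],[0,0,0],[0,0,0]]'

```text
time_s: 11.7
tool_pos: [0.5094, 0.0044, 0.1069]
orientation: [[-0.764, -0.001, -0.645], [0.645, -0.0, -0.764], [0.001, -1.0, 0.001]]
ft_force: [-0.7, 0.0, -4.1]
opening: 0.0141
```

```bash
python3 snap.py w7
```

```text
t11.70 pos [0.5094 0.0044 0.1069] az 139.8 tilt 0.09 F [-0.7  0.  -4.1] open 0.0141 j [ 23.  14. -31.  -0. -46.  27.]
```

View pics/w7.png

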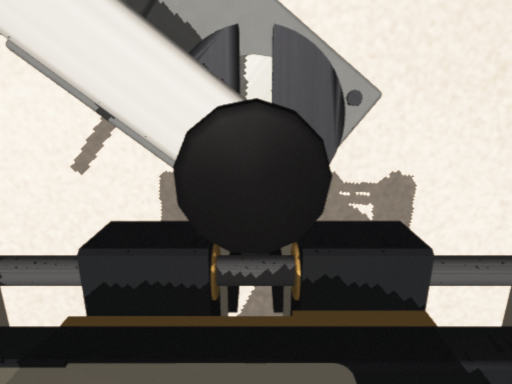

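Request:
apply_moves --xyz '[[-0.001,0,0],[-0.002,0,0],[-0.002,0,0],[-0.002,0,0]]' --twist '[[0,0,0],[0,0,0],[0,0,0],[0,0,0]]'

```text
time_s: 12.15
tool_pos: [0.5095, 0.004, 0.1064]
orientation: [[-0.764, -0.003, -0.645], [0.645, 0.001, -0.764], [0.003, -1.0, 0.002]]
ft_force: [-5.5, 7.6, -3.1]
opening: 0.0143
```

Request:
apply_moves --xyz '[[0.001,0,0],[0.001,0.002,0],[0.001,0.005,0],[0.001,0.008,0],[0.001,0.01,0],[0.001,0.01,0]]' --twist '[[0,0,0],[0,0,0],[0,0,0],[0,0,0],[0,0,0],[0,0,0]]'

```text
time_s: 12.75
tool_pos: [0.5089, 0.0045, 0.0962]
orientation: [[-0.764, -0.003, -0.645], [0.645, 0.0, -0.764], [0.003, -1.0, 0.002]]
ft_force: [-0.6, -0.3, -3.3]
opening: 0.0142
```

Request:
apply_moves --xyz '[[0,0.002,0],[0,0.004,0],[0,0.006,0],[0,0.006,0],[0,0.006,0]]' --twist '[[0,0,0],[0,0,0],[0,0,0],[0,0,0],[0,0,0]]'

```text
time_s: 13.25
tool_pos: [0.509, 0.0046, 0.0903]
orientation: [[-0.764, -0.003, -0.645], [0.645, 0.0, -0.764], [0.003, -1.0, 0.002]]
ft_force: [-0.6, 0.0, 0.1]
opening: 0.0141
```

Request:
apply_moves --xyz '[[0,0.002,0],[0,0.004,0],[0,0.004,0],[0,0.004,0]]' --twist '[[0,0,0],[0,0,0],[0,0,0],[0,0,0]]'

```text
time_s: 13.65
tool_pos: [0.509, 0.0046, 0.0863]
orientation: [[-0.764, -0.003, -0.645], [0.645, 0.0, -0.764], [0.003, -1.0, 0.002]]
ft_force: [-0.9, 0.8, 0.9]
opening: 0.014
```

Request:
apply_moves --xyz '[[0,0,0],[0,0,0],[0,0,0],[0,0,0],[0,0,0]]' --twist '[[0,0,0],[0,0,0],[0,0,0],[0,0,0],[0,0,0]]' --jaw 0.3

```text
time_s: 14.15
tool_pos: [0.5091, 0.0046, 0.0863]
orientation: [[-0.764, -0.003, -0.645], [0.645, 0.0, -0.764], [0.003, -1.0, 0.002]]
ft_force: [0.7, 0.8, -0.3]
opening: 0.0306
```

Request:
apply_moves --xyz '[[0.002,-0.01,0],[0.01,-0.03,0],[0.04,-0.06,0],[0.07,-0.09,0],[0.07,-0.12,0],[0.06,-0.15,0],[0.06,-0.18,0],[0.06,-0.18,0]]' --twist '[[0,0,0],[0,0,0],[0,0,0],[0,0,0],[0,0,0],[0,0,0],[0,0,0],[0,0,0]]'

```text
time_s: 14.95
tool_pos: [0.4657, 0.0437, 0.2716]
orientation: [[-0.765, 0.005, -0.644], [0.644, 0.003, -0.765], [-0.002, -1.0, -0.005]]
ft_force: [-0.4, 0.1, 0.1]
opening: 0.031
```

```bash
python3 snap.py w8; python3 go.py .44 .42 .2 150.5;  python3 - <<'E'
from bench import env;import cv2
d=env.snapshot('scene')['pixels'];cv2.imwrite('pics/s8.png',cv2.resize(d[150:290,170:330],None,fx=4.5,fy=4,interpolation=cv2.INTER_CUBIC))
E
```

```text
t14.95 pos [0.4657 0.0437 0.2716] az 139.9 tilt 0.31 F [-0.4  0.1  0.1] open 0.0310 j [ 30.  -0. -23.  -0. -67.  20.]
t15.00 pos [0.4646 0.0436 0.2692] az 139.8 tilt 0.16 F [ 0.1  0.6 -0.7] open 0.0306 j [ 30.  -0. -23.  -0. -67.  20.]
([0.2615, 0.0701, -0.2717], [0.16, -10.65, 0.02])
```

View pics/w8.png

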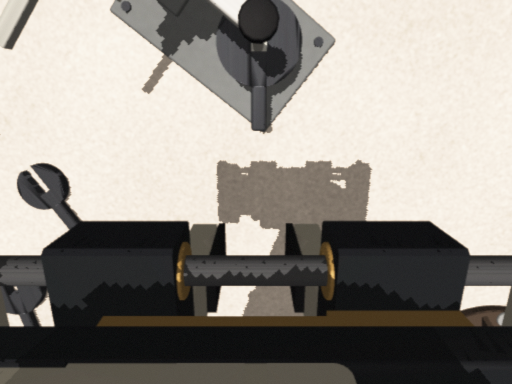

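View pics/s8.png

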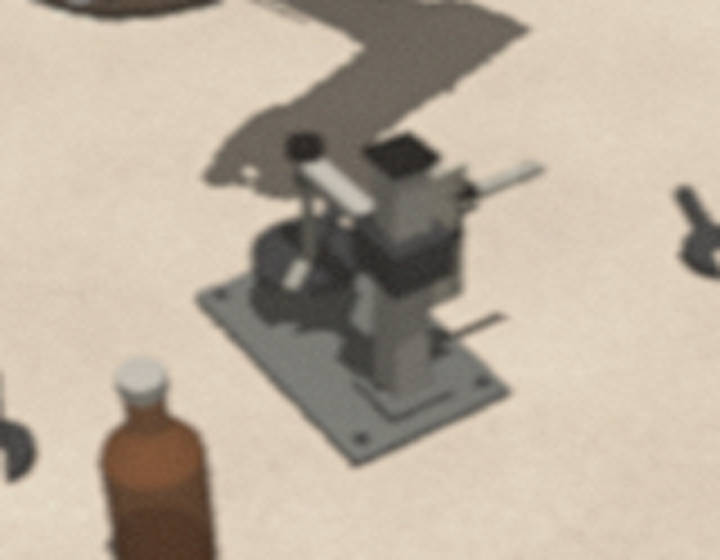

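```bash
python3 go.py .465 .455 .2 150.5
```

```text
t15.05 pos [0.4637 0.0433 0.2676] az 139.8 tilt 0.12 F [-0.7  0.4 -0.4] open 0.0306 j [ 30.  -0. -23.  -0. -67.  20.]
([0.2644, 0.0683, -0.3154], [0.04, -10.66, 0.11])
```

Request:
apply_moves --xyz '[[0.026,0.0,-0.03],[0.055,0.01,-0.065],[0.085,0.02,-0.1],[0.115,0.03,-0.135],[0.145,0.04,-0.17],[0.175,0.05,-0.21],[0.205,0.06,-0.245],[0.235,0.068,-0.28],[0.264,0.068,-0.315],[0.264,0.068,-0.315]]' --twist '[[0,-2,0],[0,-4,0],[0,-6,0],[0,-8,0],[0,-10.7,0],[0,-10.7,0],[0,-10.7,0],[0,-10.7,0],[0,-10.7,0],[0,-10.7,0]]' --jaw 0

```text
time_s: 16.05
tool_pos: [0.4642, 0.4586, 0.1974]
orientation: [[-0.872, -0.002, -0.489], [0.489, -0.001, -0.872], [0.002, -1.0, 0.002]]
ft_force: [-0.1, -1.0, -0.9]
opening: 0.0438
```

Request:
apply_moves --xyz '[[0,0,0],[0,0,0]]' --twist '[[0,0,0],[0,0,0]]'

```text
time_s: 16.25
tool_pos: [0.4635, 0.4579, 0.196]
orientation: [[-0.872, -0.004, -0.489], [0.489, -0.003, -0.872], [0.002, -1.0, 0.005]]
ft_force: [-0.9, -0.5, 0.1]
opening: 0.0441
```

```bash
python3 snap.py w9;python3 fitw.py w9 0.542 .414 -29.5 40
```

```text
t16.25 pos [0.4635 0.4579 0.196 ] az 150.7 tilt 0.28 F [-0.9 -0.5  0.1] open 0.0441 j [ 62.  21.  -7.  -0. -63.  -1.]
[0.5406 0.4141] -29.990984091472253 0.13452118770585292
lug 69 0.4808187881283785 0.44857412362825366 150.00901590852774
lug 73 0.4773543718415522 0.4505735785018561 150.00901590852774
```

View pics/w9.png

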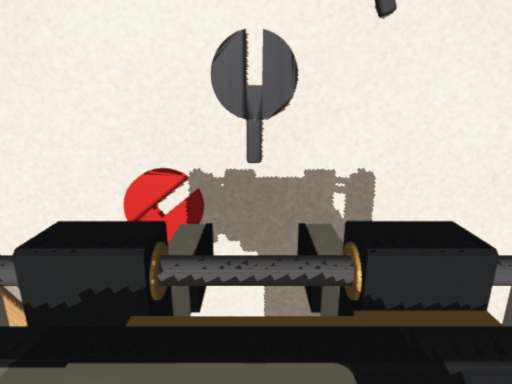

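```bash
python3 go.py .4866 .4457 .028 150.2
```

```text
t16.30 pos [0.4638 0.4576 0.1966] az 150.7 tilt 0.24 F [ 1.8 -0.3 -1.2] open 0.0440 j [ 62.  21.  -7.  -0. -63.  -1.]
([-0.026, 0.1686, -0.0014], [-0.21, 0.5, 0.11])
```

Request:
apply_moves --xyz '[[-0.012,0.04,-0.001],[-0.026,0.08,-0.0015],[-0.026,0.12,-0.0015],[-0.026,0.15,-0.0015],[-0.026,0.16,-0.0015],[-0.026,0.165,-0.0015],[-0.026,0.1685,-0.0015],[-0.026,0.1685,-0.0015],[-0.026,0.1685,-0.0015]]' --twist '[[-0.2,0.5,0.1],[-0.2,0.5,0.1],[-0.2,0.5,0.1],[-0.2,0.5,0.1],[-0.2,0.5,0.1],[-0.2,0.5,0.1],[-0.2,0.5,0.1],[-0.2,0.5,0.1],[-0.2,0.5,0.1]]'

```text
time_s: 17.2
tool_pos: [0.4871, 0.4466, 0.0297]
orientation: [[-0.868, 0.001, -0.497], [0.497, 0.002, -0.868], [-0.0, -1.0, -0.002]]
ft_force: [0.1, -1.1, -0.1]
opening: 0.0438
```

Request:
apply_moves --xyz '[[0,0,0],[0,0,0],[0,0,0],[0,0,0],[0,0,0],[0,0,0]]' --twist '[[0,0,0],[0,0,0],[0,0,0],[0,0,0],[0,0,0],[0,0,0]]' --jaw 1

```text
time_s: 17.8
tool_pos: [0.487, 0.4465, 0.0298]
orientation: [[-0.868, 0.001, -0.497], [0.497, 0.002, -0.868], [-0.0, -1.0, -0.002]]
ft_force: [-1.8, -1.7, 2.6]
opening: 0.0142
```

Request:
apply_moves --xyz '[[0,-0.005,0],[0,-0.015,0],[0,-0.03,0],[0,-0.05,0],[0,-0.07,0],[0,-0.09,0],[0,-0.1,0],[0,-0.1,0]]' --twist '[[0,0,0],[0,0,0],[0,0,0],[0,0,0],[0,0,0],[0,0,0],[0,0,0],[0,0,0]]'

```text
time_s: 18.6
tool_pos: [0.4875, 0.4472, 0.1322]
orientation: [[-0.868, 0.003, -0.497], [0.497, 0.005, -0.868], [-0.0, -1.0, -0.006]]
ft_force: [-0.8, 1.1, -3.9]
opening: 0.0139
```

```bash
python3 snap.py w10;python3 held.py w10 40
```

```text
t18.60 pos [0.4875 0.4472 0.1322] az 150.2 tilt 0.33 F [-0.8  1.1 -3.9] open 0.0139 j [ 59.  24. -10.   0. -55.   1.]
r,y,droop,yaw,lz [63.341  22.4552 -5.1347 -0.5347  1.05  ] 0.02336685991782862
```

View pics/w10.png

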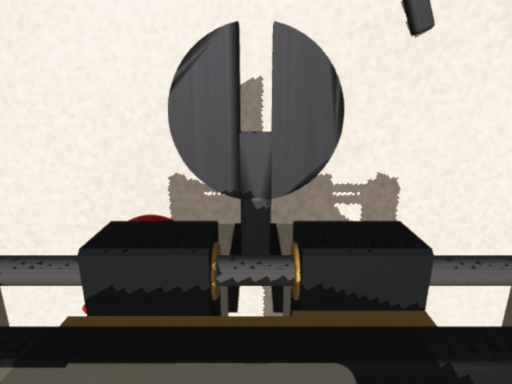

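```bash
python3 go.py .40 .22 .15 172 .385 -.05 .15 200
```

```text
t18.65 pos [0.487  0.4465 0.1306] az 150.2 tilt 0.20 F [-0.   0.1 -4.5] open 0.0145 j [ 59.  24. -10.  -0. -55.   1.]
([-0.0371, -0.0202, 0.2397], [0.2, -21.8, -0.03])
([-0.1583, -0.0211, 0.4815], [0.2, -49.8, -0.08])
```

Request:
apply_moves --xyz '[[-0.004,-0.01,0.025],[-0.008,-0.02,0.06],[-0.015,-0.02,0.1],[-0.022,-0.02,0.145],[-0.03,-0.02,0.19],[-0.037,-0.02,0.24],[-0.06,-0.02,0.285],[-0.08,-0.02,0.325],[-0.1,-0.02,0.365],[-0.12,-0.02,0.405]]' --twist '[[0,-4,0],[0,-8,0],[0,-12,0],[0,-16,0],[0,-19,0],[0,-22,0],[0,-27,0],[0,-32,0],[0,-37,0],[0,-42,0]]'

```text
time_s: 19.65
tool_pos: [0.3885, 0.0334, 0.1486]
orientation: [[-0.977, 0.001, 0.215], [-0.215, 0.003, -0.977], [-0.001, -1.0, -0.003]]
ft_force: [1.5, -0.2, -3.7]
opening: 0.0141
```

```bash
python3 go.py  .385 -.06 .15 202 .44 -.18 .15 228 .5014 -.1445 .125 244
```

```text
t19.65 pos [0.3885 0.0334 0.1486] az -167.6 tilt 0.16 F [ 1.5 -0.2 -3.7] open 0.0141 j [ 34.  -1. -42.  -0. -50.  68.]
([0.0236, -0.0017, 0.0904], [0.14, -9.56, -0.08])
([-0.0043, -0.002, 0.2195], [0.12, -35.56, -0.11])
([-0.0719, 0.0231, 0.1981], [0.1, -51.56, -0.13])
```

Request:
apply_moves --xyz '[[0.008,0,0.03],[0.016,0,0.06],[0.023,0,0.09],[0.017,0,0.125],[0.01,0,0.16],[0.003,0,0.19],[-0.004,0,0.22],[-0.025,0.008,0.215],[-0.045,0.014,0.207],[-0.06,0.018,0.202]]' --twist '[[0,-4,0],[0,-8,0],[0,-13,0],[0,-19,0],[0,-25,0],[0,-30,0],[0,-36,0],[0,-42,0],[0,-48,0],[0,-51.5,0]]'

```text
time_s: 20.65
tool_pos: [0.4905, -0.1509, 0.1285]
orientation: [[-0.437, -0.002, 0.9], [-0.9, 0.003, -0.437], [-0.002, -1.0, -0.003]]
ft_force: [-0.8, -1.0, -4.3]
opening: 0.0143
```

```bash
python3 snap.py w11;python3 held.py w11 40; python3 go.py .5014 -.1445 .12 244
```

```text
t20.65 pos [ 0.4905 -0.1509  0.1285] az -115.9 tilt 0.19 F [-0.8 -1.  -4.3] open 0.0143 j [  5.  12. -29.  -0. -49. 150.]
r,y,droop,yaw,lz [63.7312 22.648  -4.277  -0.9552  1.0983] 0.24415110951467645
t20.70 pos [ 0.4923 -0.15    0.1281] az -115.7 tilt 0.16 F [ 3.6  1.1 -4.4] open 0.0134 j [  5.  12. -29.  -0. -49. 150.]
([-0.0089, 0.0081, 0.0058], [0.12, 0.32, -0.1])
```

View pics/w11.png

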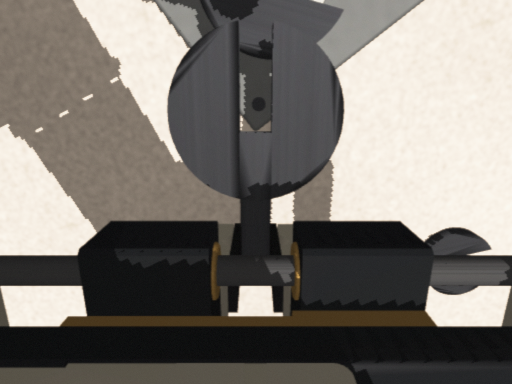

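Request:
apply_moves --xyz '[[-0.005,0.008,0.006],[-0.009,0.008,0.006],[-0.009,0.008,0.006],[-0.02,0.008,0.006],[-0.03,0.008,0.006],[-0.039,0.008,0.006],[-0.039,0.008,0.006],[-0.039,0.008,0.006]]' --twist '[[0,0.3,0],[0,0.3,0],[0,0.3,0],[0,0.3,0],[0,0.3,0],[0,0.3,0],[0,0.3,0],[0,0.3,0]]'

```text
time_s: 21.5
tool_pos: [0.5147, -0.117, 0.1203]
orientation: [[-0.437, -0.001, 0.899], [-0.899, 0.002, -0.437], [-0.002, -1.0, -0.002]]
ft_force: [-0.6, -0.4, -4.3]
opening: 0.0143
```

```bash
python3 snap.py w12; python3 go.py .5290 -.0879 .12 244
```

```text
t21.50 pos [ 0.5147 -0.117   0.1203] az -115.9 tilt 0.16 F [-0.6 -0.4 -4.3] open 0.0143 j [  8.  14. -28.  -0. -48. 146.]
t21.55 pos [ 0.5146 -0.1173  0.1203] az -116.0 tilt 0.16 F [ 0.1 -0.7 -3.5] open 0.0140 j [  8.  14. -28.  -0. -48. 146.]
([-0.0327, 0.0003, 0.0001], [0.12, 0.05, -0.1])
```

View pics/w12.png

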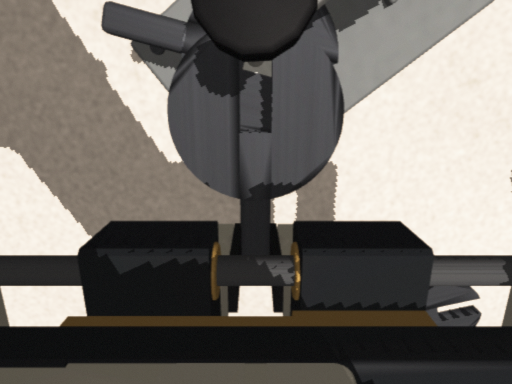

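Request:
apply_moves --xyz '[[-0.01,0,0],[-0.02,0,0],[-0.028,0,0],[-0.033,0,0],[-0.035,0,0],[-0.035,0,0],[-0.035,0,0]]' --twist '[[0,0,0],[0,0,0],[0,0,0],[0,0,0],[0,0,0],[0,0,0],[0,0,0]]'

```text
time_s: 22.25
tool_pos: [0.5284, -0.0875, 0.1199]
orientation: [[-0.438, -0.005, 0.899], [-0.899, -0.0, -0.438], [0.002, -1.0, -0.004]]
ft_force: [-2.2, -11.7, -3.7]
opening: 0.0139
```

Request:
apply_moves --xyz '[[0.001,0,0],[0.0015,0.002,0],[0.0015,0.005,0],[0.0015,0.009,0],[0.0015,0.013,0],[0.0015,0.016,0],[0.0015,0.018,0],[0.0015,0.018,0]]' --twist '[[0,0,0],[0,0,0],[0,0,0],[0,0,0],[0,0,0],[0,0,0],[0,0,0],[0,0,0]]'

```text
time_s: 23.05
tool_pos: [0.5277, -0.0888, 0.1017]
orientation: [[-0.438, -0.005, 0.899], [-0.899, -0.0, -0.438], [0.003, -1.0, -0.005]]
ft_force: [-0.0, -0.1, -2.6]
opening: 0.0142
```

Request:
apply_moves --xyz '[[0,0.002,0],[0,0.004,0],[0,0.006,0],[0,0.006,0]]' --twist '[[0,0,0],[0,0,0],[0,0,0],[0,0,0]]'

```text
time_s: 23.45
tool_pos: [0.5278, -0.0888, 0.0956]
orientation: [[-0.438, -0.005, 0.899], [-0.899, -0.0, -0.438], [0.002, -1.0, -0.004]]
ft_force: [-0.7, -0.0, -0.1]
opening: 0.0143
```

Request:
apply_moves --xyz '[[0,0.001,0],[0,0.003,0],[0,0.003,0],[0,0.003,0]]' --twist '[[0,0,0],[0,0,0],[0,0,0],[0,0,0]]'

```text
time_s: 23.85
tool_pos: [0.5278, -0.0888, 0.0927]
orientation: [[-0.438, -0.005, 0.899], [-0.899, -0.0, -0.438], [0.002, -1.0, -0.004]]
ft_force: [-0.6, -0.3, 1.5]
opening: 0.0142
```

Request:
apply_moves --xyz '[[0,0,0],[0,0,0],[0,0,0],[0,0,0],[0,0,0]]' --twist '[[0,0,0],[0,0,0],[0,0,0],[0,0,0],[0,0,0]]' --jaw 0.3

```text
time_s: 24.35
tool_pos: [0.5279, -0.0888, 0.0927]
orientation: [[-0.438, -0.005, 0.899], [-0.899, -0.0, -0.438], [0.002, -1.0, -0.004]]
ft_force: [-0.8, -0.1, 0.1]
opening: 0.0307
```

Request:
apply_moves --xyz '[[0.002,-0.01,0],[0.01,-0.03,0],[0.04,-0.06,0],[0.07,-0.09,0],[0.07,-0.12,0],[0.06,-0.15,0],[0.05,-0.18,0],[0.05,-0.18,0]]' --twist '[[0,0,0],[0,0,0],[0,0,0],[0,0,0],[0,0,0],[0,0,0],[0,0,0],[0,0,0]]'

```text
time_s: 25.15
tool_pos: [0.5091, -0.1336, 0.2782]
orientation: [[-0.437, 0.004, 0.899], [-0.899, -0.001, -0.437], [-0.001, -1.0, 0.004]]
ft_force: [0.1, 0.0, -0.2]
opening: 0.0306
```

```bash
python3 snap.py w13;  python3 - <<'E'
from bench import env;import cv2,pickle
from fit import *
d=env.snapshot('scene')
cs=cam(d);g=cv2.cvtColor(d['pixels'],cv2.COLOR_BGR2GRAY)
cv2.imwrite('pics/s13.png',cv2.resize(d['pixels'][140:310,80:410],None,fx=2.4,fy=2.4,interpolation=cv2.INTER_CUBIC))
t=env.snapshot('top');ct=cam(t);gt=cv2.cvtColor(t['pixels'],cv2.COLOR_BGR2GRAY)
for p0 in ([.6118,.272,np.radians(-8.5)],[.616,-.282,np.radians(-12)]):
    for o in ([(cs,g)],[(ct,gt)]):
        p,e=fit(o,p0,29);print(p[:2],np.degrees(p[2]),e)
E
```

```text
t25.15 pos [ 0.5091 -0.1336  0.2782] az -115.9 tilt 0.22 F [ 0.1  0.  -0.2] open 0.0306 j [  7.   5. -16.   0. -69. 147.]
[0.6136 0.2721] -8.650051044883154 0.44023973627851015
[0.6102 0.2724] -8.454041212187565 0.6130052506737802
[ 0.6169 -0.2815] -11.613727384043989 0.08894866022708292
[ 0.6073 -0.2851] -10.49932992424719 0.9418960723581693
```

View pics/w13.png

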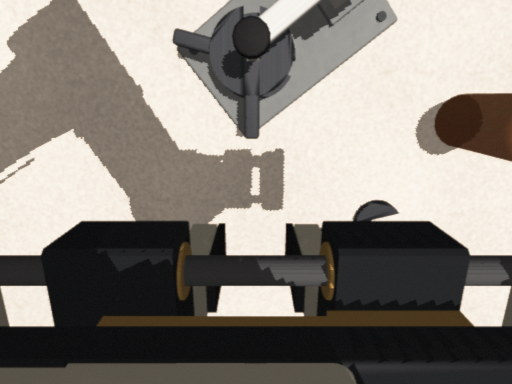

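View pics/s13.png

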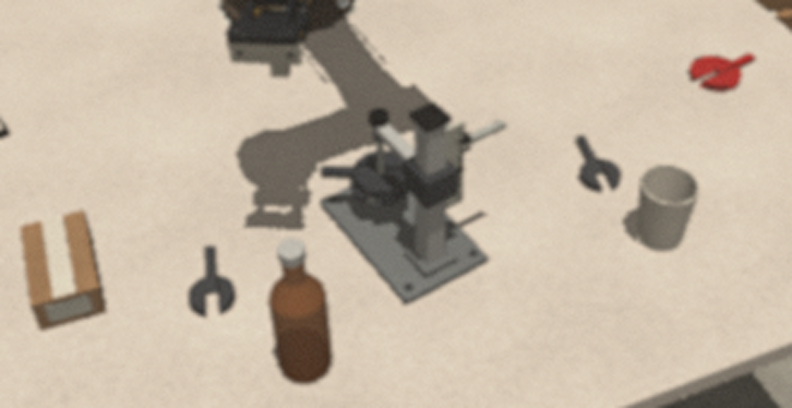

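```bash
python3 go.py .53 -.264 .2 168.3; python3 - <<'E'
from bench import env
from h import *
t=env.snapshot('top');ct=cam(t)
f=lambda u,v,z:onz(ct,(70+u/2.15,100+v/2.15),z)
print('bottle',f(560,90,.02),'carton',f(690,180,.05),f(752,180,.05),f(690,268,.05))
E
```

```text
t25.30 pos [ 0.5064 -0.1337  0.2729] az -116.0 tilt 0.26 F [-0.2 -0.3  0.2] open 0.0309 j [  7.   6. -16.  -0. -69. 147.]
([0.1067, 0.0728, 0.0785], [0.12, 75.74, 0.25])
bottle [ 0.73   -0.2032  0.02  ] carton [ 0.5806 -0.3921  0.05  ] [ 0.5798 -0.4874  0.05  ] [ 0.4461 -0.3858  0.05  ]
```

Request:
apply_moves --xyz '[[0.02,0.01,0.01],[0.04,0.02,0.02],[0.06,0.04,0.035],[0.08,0.06,0.055],[0.1,0.07,0.075],[0.107,0.073,0.0785],[0.107,0.073,0.0785],[0.107,0.073,0.0785],[0.107,0.073,0.0785],[0.107,0.073,0.0785]]' --twist '[[0,8,0],[0,16,0],[0,24,0],[0,32,0],[0,40,0],[0,48,0],[0,56,0],[0,64,0],[0,72,0],[0,75.7,0]]' --jaw 0

```text
time_s: 26.35
tool_pos: [0.5285, -0.2645, 0.1978]
orientation: [[-0.978, -0.008, -0.208], [0.208, 0.0, -0.978], [0.008, -1.0, 0.001]]
ft_force: [-0.3, -0.6, 0.5]
opening: 0.0438
```

Request:
apply_moves --xyz '[[0,0,0],[0,0,0],[0,0,0]]' --twist '[[0,0,0],[0,0,0],[0,0,0]]'

```text
time_s: 26.65
tool_pos: [0.5282, -0.2645, 0.1973]
orientation: [[-0.978, -0.009, -0.206], [0.206, 0.001, -0.978], [0.009, -1.0, 0.001]]
ft_force: [-0.3, -0.4, -0.3]
opening: 0.0438
```

```bash
python3 snap.py w14;python3 fitw.py w14 0.616 -.282 -11.8 29
```

```text
t26.65 pos [ 0.5282 -0.2645  0.1973] az 168.1 tilt 0.54 F [-0.3 -0.4 -0.3] open 0.0438 j [ -8.  15. -14.   0. -61.  86.]
[ 0.6143 -0.283 ] -11.871350050557767 0.1216240112072669
lug 69 0.5467901897880291 -0.268794505045278 168.12864994944223
lug 73 0.5428757418989425 -0.2679716455654 168.12864994944223
```

View pics/w14.png

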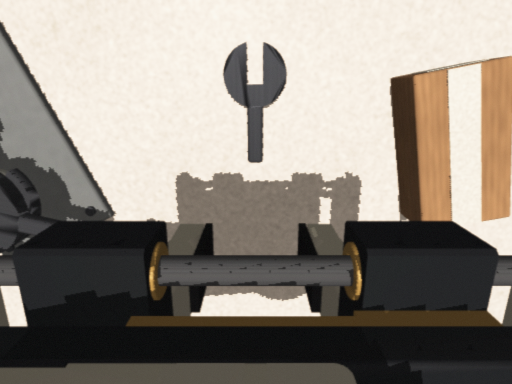

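```bash
python3 go.py .5533 -.2697 .028 168.1
```

```text
t26.70 pos [ 0.5284 -0.2645  0.1975] az 168.1 tilt 0.51 F [ 1.2 -0.8  0.4] open 0.0436 j [ -8.  15. -14.   0. -61.  86.]
([-0.0269, 0.1693, -0.0003], [-0.08, -0.02, 0.5])
```

Request:
apply_moves --xyz '[[-0.012,0.04,0],[-0.027,0.08,0],[-0.027,0.12,0],[-0.027,0.15,0],[-0.027,0.16,0],[-0.027,0.166,0],[-0.027,0.17,0],[-0.027,0.17,0],[-0.027,0.17,0]]' --twist '[[0,0,0.5],[0,0,0.5],[0,0,0.5],[0,0,0.5],[0,0,0.5],[0,0,0.5],[0,0,0.5],[0,0,0.5],[0,0,0.5]]'

```text
time_s: 27.6
tool_pos: [0.5541, -0.2702, 0.0287]
orientation: [[-0.978, 0.002, -0.206], [0.206, -0.002, -0.978], [-0.002, -1.0, 0.001]]
ft_force: [-0.0, -0.7, 0.8]
opening: 0.044
```

Request:
apply_moves --xyz '[[0,0,0],[0,0,0],[0,0,0],[0,0,0],[0,0,0],[0,0,0]]' --twist '[[0,0,0],[0,0,0],[0,0,0],[0,0,0],[0,0,0],[0,0,0]]' --jaw 1

```text
time_s: 28.2
tool_pos: [0.5542, -0.2702, 0.0288]
orientation: [[-0.979, 0.002, -0.206], [0.206, -0.002, -0.979], [-0.002, -1.0, 0.001]]
ft_force: [-0.4, 0.5, 2.0]
opening: 0.014
```

Request:
apply_moves --xyz '[[0,-0.005,0],[0,-0.015,0],[0,-0.03,0],[0,-0.05,0],[0,-0.07,0],[0,-0.09,0],[0,-0.11,0],[0,-0.12,0],[0,-0.12,0]]' --twist '[[0,0,0],[0,0,0],[0,0,0],[0,0,0],[0,0,0],[0,0,0],[0,0,0],[0,0,0],[0,0,0]]'

```text
time_s: 29.1
tool_pos: [0.5547, -0.2701, 0.1507]
orientation: [[-0.979, 0.005, -0.206], [0.206, -0.002, -0.979], [-0.005, -1.0, 0.001]]
ft_force: [0.2, 0.0, -2.4]
opening: 0.014
```

```bash
python3 snap.py w15;python3 held.py w15 29; python3 go.py .40 -.2 .15 158 .39 -.06 .15 150  .4 .08 .15 140
```

```text
t29.10 pos [ 0.5547 -0.2701  0.1507] az 168.1 tilt 0.31 F [ 0.2  0.  -2.4] open 0.0140 j [ -8.  20. -15.   0. -55.  86.]
r,y,droop,yaw,lz [61.9328 21.232  -5.8235 -0.3884  0.3943] 0.035236765594824575
t29.15 pos [ 0.554  -0.2699  0.1493] az 168.1 tilt 0.20 F [ 0.4 -0.3 -2.5] open 0.0141 j [ -8.  20. -15.   0. -55.  86.]
([0.1651, -0.0013, -0.0366], [-0.05, 10.09, -0.19])
([0.2038, -0.0016, -0.1715], [-0.04, 18.09, -0.2])
([0.2229, -0.0018, -0.3106], [-0.02, 28.09, -0.2])
```

View pics/w15.png

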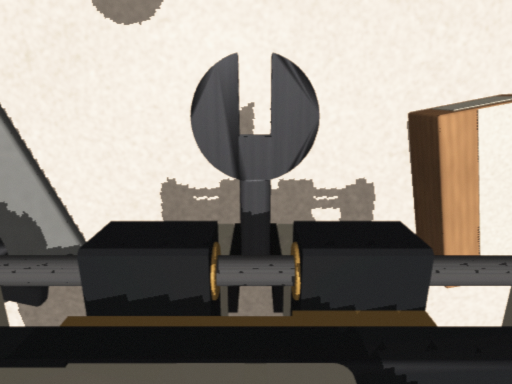

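Request:
apply_moves --xyz '[[0.02,0,-0.005],[0.05,0,-0.01],[0.09,0,-0.02],[0.13,0,-0.028],[0.165,0,-0.037],[0.18,0,-0.075],[0.19,0,-0.12],[0.204,0,-0.17],[0.21,0,-0.215],[0.215,0,-0.26]]' --twist '[[0,2,0],[0,4,0],[0,6,0],[0,8,0],[0,10,0],[0,13,0],[0,16,0],[0,18,0],[0,22,0],[0,25,0]]'

```text
time_s: 30.15
tool_pos: [0.3961, 0.0305, 0.1477]
orientation: [[-0.798, 0.002, -0.603], [0.603, -0.002, -0.798], [-0.003, -1.0, 0.0]]
ft_force: [1.6, 0.0, -2.1]
opening: 0.0139
```

```bash
python3 go.py .4 .08 .15 140 .4624 .0446 .132 140
```

```text
t30.15 pos [0.3961 0.0305 0.1477] az 142.9 tilt 0.17 F [ 1.6  0.  -2.1] open 0.0139 j [ 33.  -1. -41.   0. -50.  19.]
([0.0268, -0.0024, -0.0419], [0.0, 2.94, -0.17])
([-0.0443, 0.0158, -0.0512], [0.0, 2.94, -0.17])
```

Request:
apply_moves --xyz '[[0.015,0,-0.02],[0.02,0,-0.04],[0.005,0.005,-0.05],[-0.015,0.012,-0.051],[-0.035,0.02,-0.051],[-0.044,0.024,-0.051],[-0.044,0.024,-0.051],[-0.044,0.024,-0.051]]' --twist '[[0,1,0],[0,3,0],[0,3,-0.2],[0,3,-0.2],[0,3,-0.2],[0,3,-0.2],[0,3,-0.2],[0,3,-0.2]]'

```text
time_s: 30.95
tool_pos: [0.4613, 0.0443, 0.1233]
orientation: [[-0.765, -0.002, -0.644], [0.644, -0.0, -0.765], [0.001, -1.0, 0.001]]
ft_force: [0.8, 0.5, -2.5]
opening: 0.0142
```

```bash
python3 snap.py w16;python3 held.py w16 29; python3 go.py .5104 .0044 .124 140
```

```text
t30.95 pos [0.4613 0.0443 0.1233] az 139.9 tilt 0.10 F [ 0.8  0.5 -2.5] open 0.0142 j [ 30.   8. -35.  -0. -47.  20.]
r,y,droop,yaw,lz [110.6075 -62.9581  13.1392  -3.5557   5.1477] 0.24909458968358913
t31.00 pos [0.4614 0.0445 0.1237] az 139.9 tilt 0.06 F [ 0.3  0.4 -1.8] open 0.0142 j [ 30.   8. -35.  -0. -47.  20.]
([-0.0633, -0.0004, -0.0008], [-0.03, -0.08, 0.05])
```

View pics/w16.png

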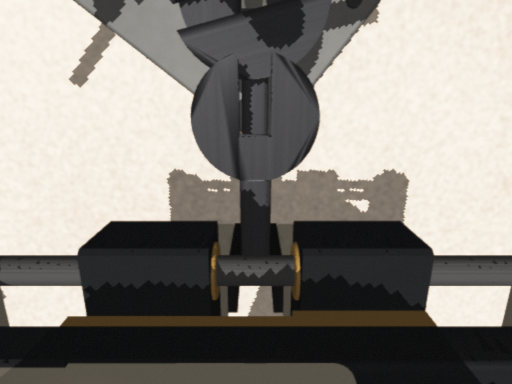

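Request:
apply_moves --xyz '[[-0.01,0,-0.0008],[-0.02,0,-0.0008],[-0.03,0,-0.0008],[-0.04,0,-0.0008],[-0.05,0,-0.0008],[-0.058,0,-0.0008],[-0.062,0,-0.0008],[-0.064,0,-0.0008],[-0.065,0,-0.0008],[-0.065,0,-0.0008]]' --twist '[[0,0,0],[0,0,0],[0,0,0],[0,0,0],[0,0,0],[0,0,0],[0,0,0],[0,0,0],[0,0,0],[0,0,0]]'

```text
time_s: 32.0
tool_pos: [0.5097, 0.0041, 0.1226]
orientation: [[-0.765, -0.005, -0.645], [0.645, 0.002, -0.765], [0.005, -1.0, 0.002]]
ft_force: [-8.0, 9.3, -2.1]
opening: 0.0146
```

```bash
python3 snap.py w17
```

```text
t32.00 pos [0.5097 0.0041 0.1226] az 139.9 tilt 0.29 F [-8.   9.3 -2.1] open 0.0146 j [ 22.  12. -29.  -0. -48.  28.]
```

View pics/w17.png

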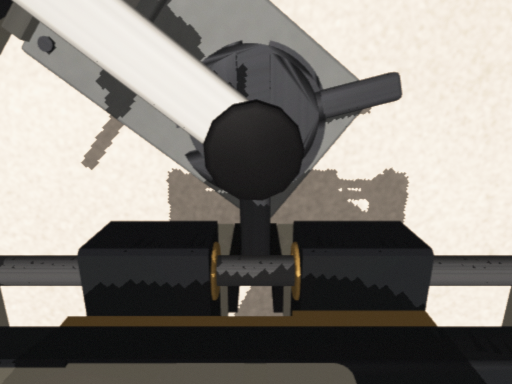

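Request:
apply_moves --xyz '[[0.001,0,0],[0.0015,0.002,0],[0.0015,0.005,0],[0.0015,0.009,0],[0.0015,0.013,0],[0.0015,0.016,0],[0.0015,0.018,0],[0.0015,0.018,0]]' --twist '[[0,0,0],[0,0,0],[0,0,0],[0,0,0],[0,0,0],[0,0,0],[0,0,0],[0,0,0]]'

```text
time_s: 32.85
tool_pos: [0.5084, 0.0051, 0.1043]
orientation: [[-0.765, -0.005, -0.644], [0.644, 0.001, -0.765], [0.005, -1.0, 0.002]]
ft_force: [-1.1, -0.4, -1.4]
opening: 0.0137
```

Request:
apply_moves --xyz '[[0,0.002,0],[0,0.003,0],[0,0.003,0],[0,0.003,0]]' --twist '[[0,0,0],[0,0,0],[0,0,0],[0,0,0]]'

```text
time_s: 33.25
tool_pos: [0.5086, 0.0051, 0.1015]
orientation: [[-0.765, -0.005, -0.644], [0.644, 0.001, -0.765], [0.004, -1.0, 0.002]]
ft_force: [0.2, -0.7, 0.1]
opening: 0.0141
```

Request:
apply_moves --xyz '[[0,0.001,0],[0,0.003,0],[0,0.003,0],[0,0.003,0]]' --twist '[[0,0,0],[0,0,0],[0,0,0],[0,0,0]]'

```text
time_s: 33.65
tool_pos: [0.5086, 0.0051, 0.0985]
orientation: [[-0.765, -0.005, -0.644], [0.644, 0.001, -0.765], [0.004, -1.0, 0.002]]
ft_force: [-0.6, -0.6, 2.1]
opening: 0.0141
```

Request:
apply_moves --xyz '[[0,0,0],[0,0,0],[0,0,0],[0,0,0],[0,0,0]]' --twist '[[0,0,0],[0,0,0],[0,0,0],[0,0,0],[0,0,0]]' --jaw 0.3

```text
time_s: 34.15
tool_pos: [0.5086, 0.0051, 0.0985]
orientation: [[-0.765, -0.005, -0.644], [0.644, 0.001, -0.765], [0.004, -1.0, 0.002]]
ft_force: [0.6, -0.2, -0.3]
opening: 0.0306
```

Request:
apply_moves --xyz '[[0.002,-0.01,0],[0.01,-0.03,0],[0.04,-0.06,0],[0.07,-0.09,0],[0.07,-0.12,0],[0.06,-0.15,0],[0.06,-0.17,0],[0.06,-0.17,0]]' --twist '[[0,0,0],[0,0,0],[0,0,0],[0,0,0],[0,0,0],[0,0,0],[0,0,0],[0,0,0]]'

```text
time_s: 34.95
tool_pos: [0.4648, 0.044, 0.2726]
orientation: [[-0.765, 0.001, -0.644], [0.644, 0.004, -0.765], [0.001, -1.0, -0.004]]
ft_force: [0.8, -0.3, -0.8]
opening: 0.0306
```

```bash
python3 snap.py w18; python3 go.py .527 .285 .2 171.5; python3 - <<'E'
from bench import env;import cv2,pickle
d=env.snapshot('scene')
cv2.imwrite('pics/s18.png',cv2.resize(d['pixels'][140:310,80:410],None,fx=2.4,fy=2.4,interpolation=cv2.INTER_CUBIC))
E
```

```text
t34.95 pos [0.4648 0.044  0.2726] az 139.9 tilt 0.22 F [ 0.8 -0.3 -0.8] open 0.0306 j [ 30.  -0. -22.  -0. -68.  20.]
t35.00 pos [0.4639 0.0438 0.2707] az 139.9 tilt 0.19 F [-0.9 -0.4  0.1] open 0.0304 j [ 30.  -0. -23.  -0. -68.  20.]
([0.107, 0.0714, -0.2249], [0.13, -31.62, 0.14])
```

View pics/w18.png

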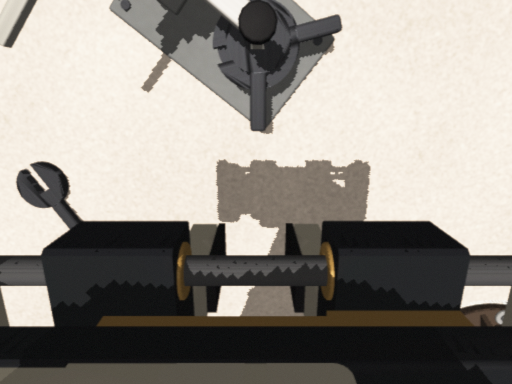

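View pics/s18.png

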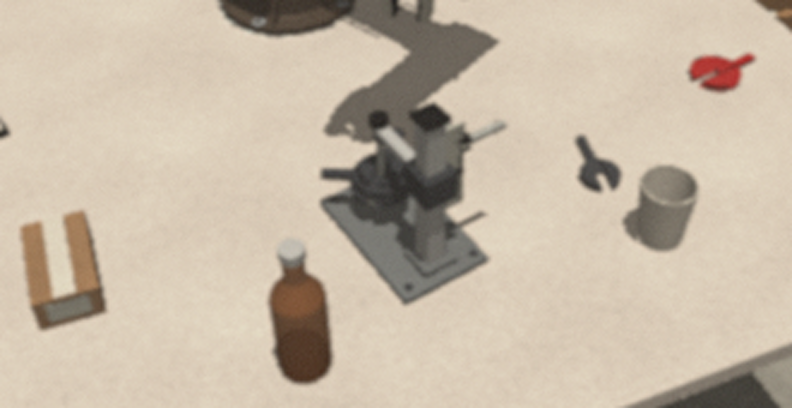

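Request:
apply_moves --xyz '[[0.01,0,-0.025],[0.022,0.01,-0.05],[0.035,0.02,-0.08],[0.05,0.035,-0.115],[0.067,0.05,-0.15],[0.085,0.065,-0.19],[0.107,0.071,-0.225],[0.107,0.071,-0.225],[0.107,0.071,-0.225],[0.107,0.071,-0.225]]' --twist '[[0,-4,0],[0,-8,0],[0,-13,0],[0,-18,0],[0,-23,0],[0,-28,0],[0,-31.6,0],[0,-31.6,0],[0,-31.6,0],[0,-31.6,0]]' --jaw 0

```text
time_s: 36.05
tool_pos: [0.5257, 0.284, 0.1982]
orientation: [[-0.989, -0.005, -0.149], [0.149, 0.001, -0.989], [0.005, -1.0, -0.001]]
ft_force: [0.2, -0.5, 0.6]
opening: 0.0439
```

```bash
python3 snap.py w19;python3 fitw.py w19 0.612 .272 -8.5 29
```

```text
t36.05 pos [0.5257 0.284  0.1982] az 171.4 tilt 0.27 F [ 0.2 -0.5  0.6] open 0.0439 j [ 47.  16. -13.  -0. -61.  35.]
[0.6091 0.2726] -8.47622574847516 0.11936654807367686
lug 69 0.54080552415612 0.28273121733568873 171.52377425152483
lug 73 0.5368492157157086 0.2833208134044763 171.52377425152483
```

View pics/w19.png

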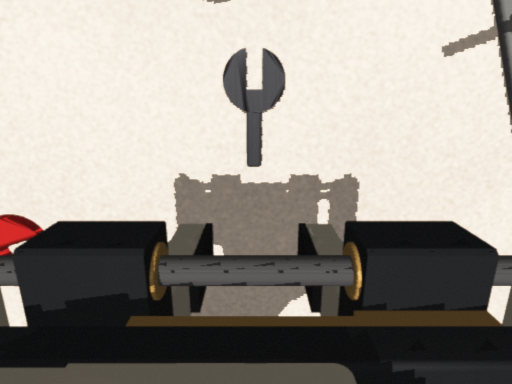

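```bash
python3 go.py .5475 .2818 .028 171.5
```

```text
t36.10 pos [0.5259 0.2839 0.1987] az 171.4 tilt 0.25 F [ 0.4 -0.3  0.6] open 0.0442 j [ 47.  16. -13.  -0. -61.  35.]
([-0.0224, 0.1706, -0.0009], [0.08, -0.08, 0.24])
```

Request:
apply_moves --xyz '[[-0.012,0.04,0],[-0.022,0.08,-0.001],[-0.0225,0.12,-0.001],[-0.0225,0.15,-0.001],[-0.0225,0.161,-0.001],[-0.0225,0.167,-0.001],[-0.0225,0.171,-0.001],[-0.0225,0.171,-0.001],[-0.0225,0.171,-0.001]]' --twist '[[0,0,0.2],[0,0,0.2],[0,0,0.2],[0,0,0.2],[0,0,0.2],[0,0,0.2],[0,0,0.2],[0,0,0.2],[0,0,0.2]]'

```text
time_s: 37.0
tool_pos: [0.5483, 0.2824, 0.029]
orientation: [[-0.989, 0.001, -0.149], [0.149, 0.003, -0.989], [-0.001, -1.0, -0.003]]
ft_force: [0.4, 0.1, 0.6]
opening: 0.044
```

Request:
apply_moves --xyz '[[0,0,0],[0,0,0],[0,0,0],[0,0,0],[0,0,0],[0,0,0]]' --twist '[[0,0,0],[0,0,0],[0,0,0],[0,0,0],[0,0,0],[0,0,0]]' --jaw 1

```text
time_s: 37.6
tool_pos: [0.5483, 0.2824, 0.0291]
orientation: [[-0.989, 0.001, -0.149], [0.149, 0.003, -0.989], [-0.001, -1.0, -0.003]]
ft_force: [-1.0, 0.1, 2.4]
opening: 0.014
```

Request:
apply_moves --xyz '[[0,-0.005,0],[0,-0.015,0],[0,-0.03,0],[0,-0.05,0],[0,-0.07,0],[0,-0.09,0],[0,-0.11,0],[0,-0.12,0],[0,-0.12,0]]' --twist '[[0,0,0],[0,0,0],[0,0,0],[0,0,0],[0,0,0],[0,0,0],[0,0,0],[0,0,0],[0,0,0]]'

```text
time_s: 38.5
tool_pos: [0.5487, 0.2826, 0.151]
orientation: [[-0.989, 0.004, -0.149], [0.149, 0.005, -0.989], [-0.003, -1.0, -0.005]]
ft_force: [-0.7, 0.3, -2.5]
opening: 0.0142
```

```bash
python3 snap.py w20;python3 held.py w20 29; python3 go.py .40 .2 .155 180 .385 -.06 .155 202
```

```text
t38.50 pos [0.5487 0.2826 0.151 ] az 171.4 tilt 0.35 F [-0.7  0.3 -2.5] open 0.0142 j [ 45.  20. -15.  -0. -55.  36.]
r,y,droop,yaw,lz [61.8169 25.2527 -2.3894 -0.0196  0.3776] 0.0346181790836076
t38.55 pos [0.5481 0.2822 0.1496] az 171.4 tilt 0.25 F [-0.2  0.4 -2.7] open 0.0141 j [ 45.  20. -15.  -0. -55.  36.]
([0.1342, -0.006, 0.1033], [0.23, -8.58, -0.09])
([0.1103, -0.007, 0.3626], [0.21, -30.58, -0.13])
```

View pics/w20.png

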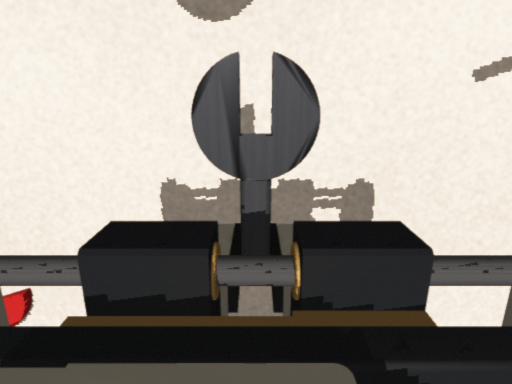

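Request:
apply_moves --xyz '[[0.02,-0.006,0.005],[0.05,-0.006,0.02],[0.08,-0.006,0.045],[0.11,-0.006,0.075],[0.132,-0.006,0.11],[0.13,-0.006,0.155],[0.125,-0.006,0.2],[0.12,-0.006,0.245],[0.115,-0.006,0.29],[0.112,-0.006,0.33]]' --twist '[[0,-1,0],[0,-3,0],[0,-5,0],[0,-7,0],[0,-9,0],[0,-13,0],[0,-17,0],[0,-22,0],[0,-26,0],[0,-30,0]]'

```text
time_s: 39.55
tool_pos: [0.3869, -0.0294, 0.1533]
orientation: [[-0.93, 0.001, 0.368], [-0.368, 0.004, -0.93], [-0.002, -1.0, -0.003]]
ft_force: [0.9, 1.3, -0.5]
opening: 0.0142
```

```bash
python3 go.py  .385 -.06 .155 205 .44 -.18 .155 228 .5014 -.1445 .132 244
```

```text
t39.55 pos [ 0.3869 -0.0294  0.1533] az -158.4 tilt 0.21 F [ 0.9  1.3 -0.5] open 0.0142 j [ 25.  -2. -41.  -0. -51.  87.]
([0.013, -0.0018, 0.0278], [0.17, -3.4, -0.11])
([0.006, -0.0022, 0.1596], [0.15, -26.4, -0.15])
([-0.0641, 0.021, 0.1492], [0.13, -42.4, -0.17])
```

Request:
apply_moves --xyz '[[0.01,0,0.025],[0.012,0,0.06],[0.01,0,0.1],[0.008,0,0.13],[0.006,0,0.16],[-0.01,0.006,0.158],[-0.03,0.012,0.155],[-0.05,0.018,0.151],[-0.062,0.022,0.149],[-0.062,0.0225,0.149]]' --twist '[[0,-4,0],[0,-9,0],[0,-15,0],[0,-20,0],[0,-26,0],[0,-31,0],[0,-36,0],[0,-40,0],[0,-42.4,0],[0,-42.4,0]]'

```text
time_s: 40.55
tool_pos: [0.4995, -0.1445, 0.1286]
orientation: [[-0.437, -0.002, 0.899], [-0.899, 0.003, -0.437], [-0.002, -1.0, -0.003]]
ft_force: [-0.4, -0.5, -1.8]
opening: 0.014
```

Request:
apply_moves --xyz '[[0,0,0],[0,0,0]]' --twist '[[0,0,0],[0,0,0]]'

```text
time_s: 40.75
tool_pos: [0.4986, -0.1447, 0.128]
orientation: [[-0.438, -0.004, 0.899], [-0.899, 0.003, -0.438], [-0.001, -1.0, -0.005]]
ft_force: [0.8, 0.3, -1.9]
opening: 0.0135
```

```bash
python3 snap.py w21; python3 go.py .5294 -.087 .130 244
```

```text
t40.75 pos [ 0.4986 -0.1447  0.128 ] az -116.0 tilt 0.29 F [ 0.8  0.3 -1.9] open 0.0135 j [  5.  13. -28.  -0. -49. 149.]
t40.80 pos [ 0.4988 -0.1447  0.1283] az -116.0 tilt 0.26 F [-0.2  0.4 -2.4] open 0.0141 j [  5.  13. -28.  -0. -49. 149.]
([-0.0653, -0.0016, 0.0022], [0.24, 0.03, -0.1])
```

View pics/w21.png

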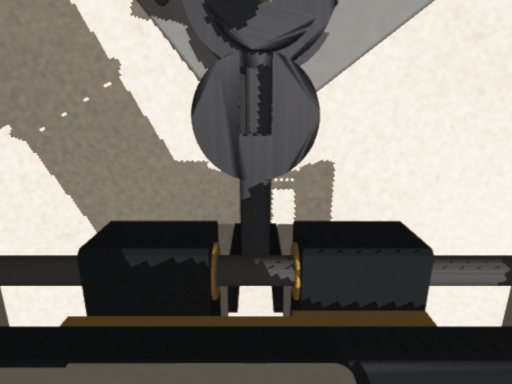

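Request:
apply_moves --xyz '[[-0.004,-0.002,0.002],[-0.012,-0.002,0.002],[-0.022,-0.002,0.002],[-0.032,-0.002,0.002],[-0.042,-0.002,0.002],[-0.052,-0.002,0.002],[-0.06,-0.002,0.002],[-0.065,-0.002,0.002],[-0.067,-0.002,0.002],[-0.067,-0.002,0.002]]' --twist '[[0.2,0,0],[0.2,0,0],[0.2,0,0],[0.2,0,0],[0.2,0,0],[0.2,0,0],[0.2,0,0],[0.2,0,0],[0.2,0,0],[0.2,0,0]]'

```text
time_s: 41.8
tool_pos: [0.5287, -0.0867, 0.1301]
orientation: [[-0.438, -0.003, 0.899], [-0.899, -0.001, -0.438], [0.002, -1.0, -0.003]]
ft_force: [-1.6, -9.7, -2.4]
opening: 0.0142
```

```bash
python3 snap.py w22
```

```text
t41.80 pos [ 0.5287 -0.0867  0.1301] az -116.0 tilt 0.19 F [-1.6 -9.7 -2.4] open 0.0142 j [ 12.  14. -26.  -0. -50. 142.]
```

View pics/w22.png

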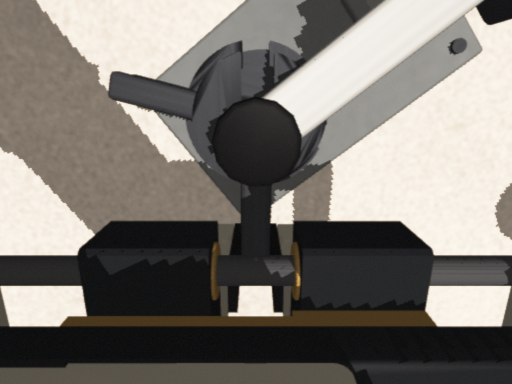

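Request:
apply_moves --xyz '[[0.001,0,0],[0.0015,0.002,0],[0.0015,0.005,0],[0.0015,0.009,0],[0.0015,0.013,0],[0.0015,0.016,0],[0.0015,0.018,0],[0.0015,0.018,0]]' --twist '[[0,0,0],[0,0,0],[0,0,0],[0,0,0],[0,0,0],[0,0,0],[0,0,0],[0,0,0]]'

```text
time_s: 42.65
tool_pos: [0.5279, -0.0881, 0.1118]
orientation: [[-0.438, -0.003, 0.899], [-0.899, -0.0, -0.438], [0.002, -1.0, -0.003]]
ft_force: [-1.1, 0.5, -1.1]
opening: 0.0143
```

Request:
apply_moves --xyz '[[0,0.002,0],[0,0.004,0],[0,0.004,0],[0,0.004,0]]' --twist '[[0,0,0],[0,0,0],[0,0,0],[0,0,0]]'

```text
time_s: 43.05
tool_pos: [0.528, -0.0881, 0.108]
orientation: [[-0.438, -0.003, 0.899], [-0.899, -0.0, -0.438], [0.002, -1.0, -0.003]]
ft_force: [-0.4, 0.1, 0.8]
opening: 0.0147
```

Supported; a little more, then release.

Request:
apply_moves --xyz '[[0,0.001,0],[0,0.002,0],[0,0.002,0]]' --twist '[[0,0,0],[0,0,0],[0,0,0]]'

```text
time_s: 43.35
tool_pos: [0.528, -0.0881, 0.1059]
orientation: [[-0.438, -0.003, 0.899], [-0.899, -0.0, -0.438], [0.002, -1.0, -0.002]]
ft_force: [-0.4, 0.0, 1.5]
opening: 0.0143
```

Request:
apply_moves --xyz '[[0,0,0],[0,0,0],[0,0,0],[0,0,0],[0,0,0]]' --twist '[[0,0,0],[0,0,0],[0,0,0],[0,0,0],[0,0,0]]' --jaw 0.3

```text
time_s: 43.85
tool_pos: [0.5281, -0.0881, 0.1059]
orientation: [[-0.438, -0.003, 0.899], [-0.899, -0.0, -0.438], [0.002, -1.0, -0.002]]
ft_force: [-0.0, 0.2, 0.1]
opening: 0.0307
```

Request:
apply_moves --xyz '[[0.002,-0.01,0],[0.01,-0.03,0],[0.04,-0.06,0],[0.07,-0.09,0],[0.07,-0.12,0],[0.05,-0.15,0],[0.03,-0.17,0],[0.03,-0.18,0]]' --twist '[[0,0,0],[0,0,0],[0,0,0],[0,0,0],[0,0,0],[0,0,0],[0,0,0],[0,0,0]]'

```text
time_s: 44.65
tool_pos: [0.5168, -0.114, 0.2891]
orientation: [[-0.437, 0.001, 0.899], [-0.899, -0.0, -0.437], [-0.0, -1.0, 0.001]]
ft_force: [-0.5, 0.5, -0.7]
opening: 0.0306
```

```bash
python3 snap.py w23;  python3 - <<'E'
from bench import env;import cv2,pickle
d=env.snapshot('scene')
cv2.imwrite('pics/s23.png',cv2.resize(d['pixels'][150:290,170:330],None,fx=4.5,fy=4,interpolation=cv2.INTER_CUBIC))
E
```

```text
t44.65 pos [ 0.5168 -0.114   0.2891] az -115.9 tilt 0.07 F [-0.5  0.5 -0.7] open 0.0306 j [  9.   5. -14.   0. -70. 145.]
```

View pics/w23_z.png

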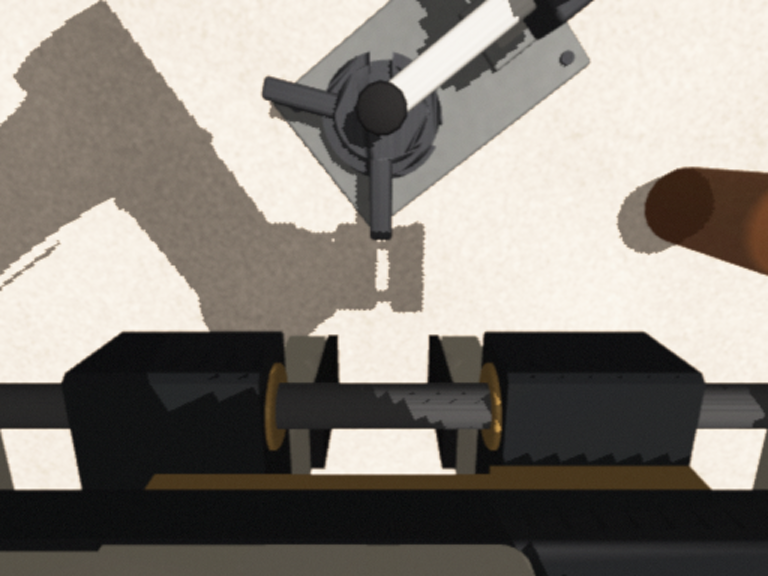

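View pics/s23.png

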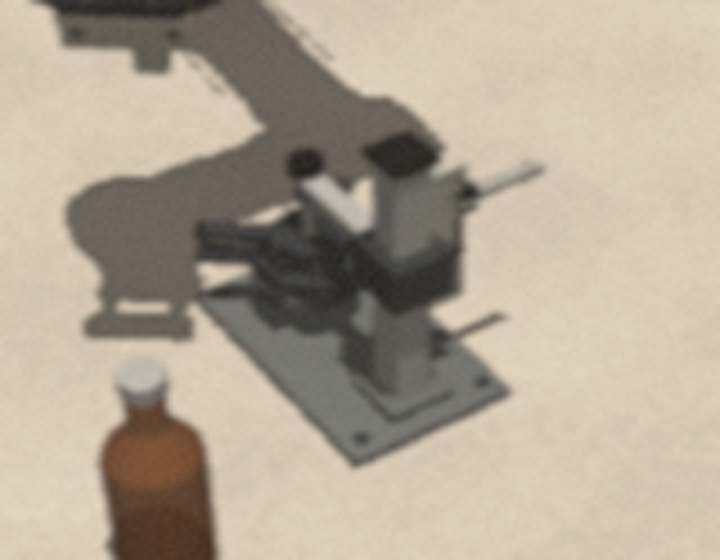

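```bash
cat >> h.py <<'E'
ROD=np.array([.5555,-.0335]);YAW=12.0
def sc(x,y,z):
    a=np.radians(YAW);return np.array([ROD[0]+x*np.cos(a)-y*np.sin(a),ROD[1]+x*np.sin(a)+y*np.cos(a),z])
def Rpitch(az,p): # pitch tool y from down towards -tool x (forward)
    return Rt_az(az)@Ro.from_rotvec([0,0,np.radians(p)]).as_matrix()
def toscale(P):
    a=np.radians(YAW);d=np.array(P)[:2]-ROD;return np.array([d[0]*np.cos(a)+d[1]*np.sin(a),-d[0]*np.sin(a)+d[1]*np.cos(a),P[2]])*1000
E
python3 - <<'E'
from h import *
from bench import env
s=env.read_state()
for p in (55.7,):
    R=Rpitch(192,p);print(R)
    T=np.array([-.072,-.1326,0]);v=R@[.2702,.9628,0];S=sc(.110,.05,.148);camp=S-.33*v;tcp=camp-R@T
    print(v,camp,tcp,rel(s,tcp,0,R))
E
```

```text
[[-0.5512  0.808   0.2079]
 [-0.1172  0.1718 -0.9781]
 [-0.8261 -0.5635  0.    ]]
[ 0.629   0.1337 -0.7658] [ 0.4451 -0.0058  0.4007] [0.5126 0.0085 0.2665] ([-0.1095, 0.0213, -0.057], [25.24, 47.81, 51.7])
```

Request:
apply_moves --xyz '[[-0.01,-0.02,-0.005],[-0.02,-0.03,-0.01],[-0.035,-0.03,-0.02],[-0.05,-0.03,-0.025],[-0.065,-0.03,-0.032],[-0.08,-0.02,-0.04],[-0.09,-0.01,-0.045],[-0.1,0.0,-0.05],[-0.11,0.01,-0.057],[-0.11,0.021,-0.057]]' --twist '[[2.5,4.8,5.2],[5,9.6,10.4],[7.5,14.4,15.5],[10.1,19.1,20.7],[12.6,23.9,25.8],[15.1,28.7,31],[17.7,33.5,36.2],[20.2,38.2,41.4],[22.7,43,46.5],[25.2,47.8,51.7]]'

```text
time_s: 45.75
tool_pos: [0.5109, -0.0229, 0.2906]
orientation: [[-0.619, 0.723, 0.307], [-0.196, 0.236, -0.952], [-0.76, -0.65, -0.004]]
ft_force: [-73.5, -11.4, -111.6]
opening: 0.0306
```

Request:
apply_moves --xyz '[[0,0,0],[0,0,0],[0,0,0]]' --twist '[[0,0,0],[0,0,0],[0,0,0]]'

```text
time_s: 46.05
tool_pos: [0.5106, -0.0233, 0.2899]
orientation: [[-0.62, 0.722, 0.307], [-0.197, 0.236, -0.952], [-0.76, -0.65, -0.004]]
ft_force: [-0.3, -0.2, 0.2]
opening: 0.0307
```

```bash
python3 snap.py w24
```

```text
t46.05 pos [ 0.5106 -0.0233  0.2899] az -162.4 tilt 49.45 F [-0.3 -0.2  0.2] open 0.0307 j [ 18. -18. -58.  19.  -0.  70.]
```

View pics/w24_z.png

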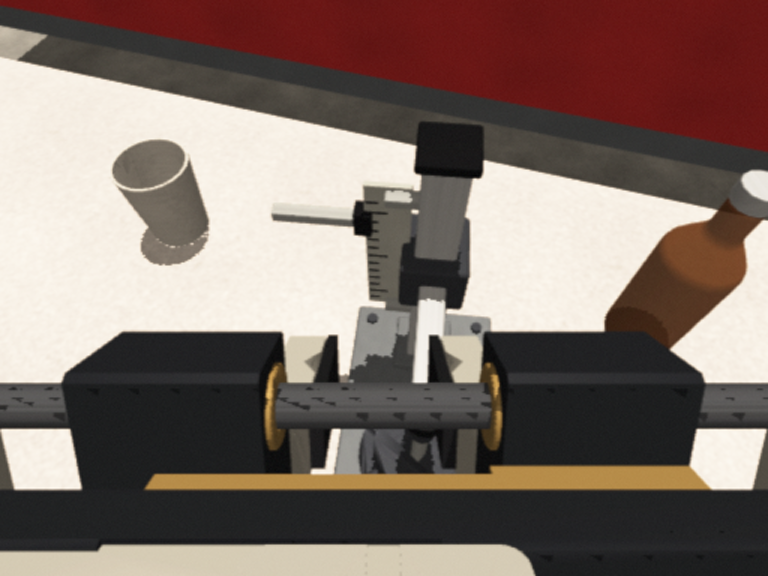

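```bash
python3 - <<'E'
import cv2
a=cv2.imread('pics/w24.png')[75:215,170:340]
cv2.imwrite('pics/w24c.png',cv2.resize(a,None,fx=4.5,fy=4.2,interpolation=cv2.INTER_CUBIC))
E
python3 go.py .5 -.02 .33 192
```

```text
t46.10 pos [ 0.5106 -0.0232  0.2898] az -162.4 tilt 49.43 F [ 0.3 -1.  -0.6] open 0.0306 j [ 18. -18. -58.  19.  -0.  70.]
([-0.0246, -0.0331, -0.0064], [2.76, 5.43, -49.38])
```

View pics/w24c.png

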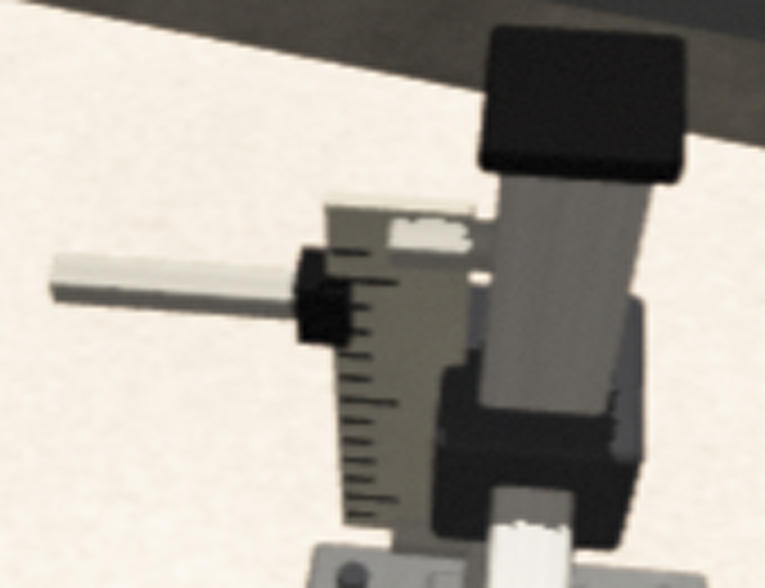

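```bash
python3 - <<'E'
from bench import env;import cv2,numpy as np
from h import *
d=env.snapshot('scene');c=cam(d)
cv2.imwrite('pics/scene24.png',d['pixels'])
for nm in ('scene0','scene24'):
    a=cv2.imread(f'pics/{nm}.png')[175:265,210:300]
    cv2.imwrite(f'pics/{nm}c.png',cv2.resize(a,None,fx=4,fy=4,interpolation=cv2.INTER_CUBIC))
a=np.hstack([cv2.imread('pics/scene0c.png'),cv2.imread('pics/scene24c.png')]);cv2.imwrite('pics/cmp.png',a)
for x in (110,115,120):
  for y in (18,33,48):
    print(x,y,*[np.round((proj(c,sc(x/1000,y/1000,z))-[210,175])*4) for z in (.17,.147,.22)])
E
```

```text
110 18 [211. 125.] [211. 148.] [212.  72.]
110 33 [228. 117.] [228. 140.] [229.  64.]
110 48 [245. 109.] [245. 132.] [246.  56.]
115 18 [215. 129.] [215. 152.] [216.  76.]
115 33 [232. 121.] [232. 144.] [233.  68.]
115 48 [249. 113.] [249. 136.] [251.  60.]
120 18 [219. 133.] [219. 156.] [220.  80.]
120 33 [236. 125.] [236. 148.] [237.  72.]
120 48 [253. 117.] [253. 140.] [255.  64.]
```

View pics/cmp.png

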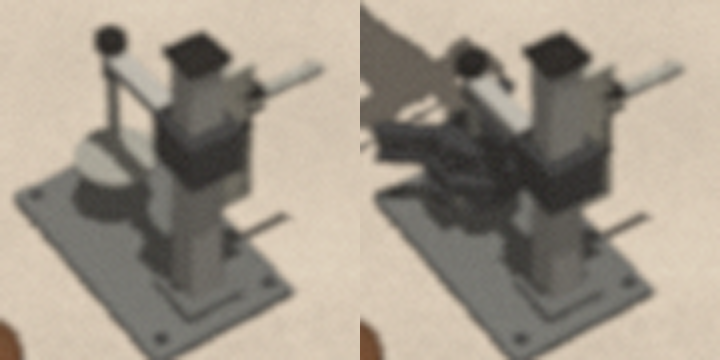

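Request:
apply_moves --xyz '[[0.0,-0.01,0],[-0.005,-0.02,0],[-0.01,-0.03,0],[-0.02,-0.033,0],[-0.025,-0.033,-0.006],[-0.025,-0.033,-0.006],[-0.025,-0.033,-0.006]]' --twist '[[0.4,0.8,-7],[0.8,1.6,-14],[1.2,2.4,-21],[1.6,3.2,-28],[2,4,-35],[2.4,4.8,-42],[2.8,5.4,-49.4]]'

```text
time_s: 46.85
tool_pos: [0.5007, -0.0199, 0.3304]
orientation: [[-0.978, -0.005, 0.209], [-0.209, -0.002, -0.978], [0.005, -1.0, 0.001]]
ft_force: [0.5, 0.0, 0.1]
opening: 0.0307
```

```bash
python3 - <<'E'
from h import *
from bench import env
s=env.read_state();st(s)
print(rel(s,sc(.115,.10,.31),102)); print(rel(s,sc(.03,.10,.33),140))
E
```

```text
t46.85 pos [ 0.5007 -0.0199  0.3304] az -168.0 tilt 0.29 F [0.5 0.  0.1] open 0.0307 j [ 20.   2. -13.   0. -76.  82.]
([-0.1659, 0.0195, -0.0752], [-0.26, 90.04, 0.19])
([-0.0808, -0.0001, -0.0752], [-0.17, 52.04, 0.25])
```

```bash
python3 snap.py w25
```

```text
t46.85 pos [ 0.5007 -0.0199  0.3304] az -168.0 tilt 0.29 F [0.5 0.  0.1] open 0.0307 j [ 20.   2. -13.   0. -76.  82.]
```

Request:
apply_moves --xyz '[[-0.015,0,-0.015],[-0.03,0,-0.03],[-0.05,0,-0.045],[-0.07,0,-0.06],[-0.09,0,-0.075],[-0.11,0.005,-0.075],[-0.13,0.01,-0.075],[-0.15,0.015,-0.075],[-0.166,0.02,-0.075],[-0.166,0.02,-0.075]]' --twist '[[0,8,0],[0,16,0],[0,24,0],[0,32,0],[0,40,0],[0,48,0],[0,56,0],[0,64,0],[0,72,0],[0,80,0]]'

```text
time_s: 47.9
tool_pos: [0.6496, 0.0888, 0.3015]
orientation: [[-0.37, -0.02, -0.929], [0.929, -0.008, -0.37], [0.0, -1.0, 0.022]]
ft_force: [-0.3, -0.2, -0.2]
opening: 0.0301
```

```bash
python3 - <<'E'
from h import *
from bench import env
s=env.read_state();st(s)
print(rel(s,sc(.115,.10,.30),102))
E
```

```text
t47.90 pos [0.6496 0.0888 0.3015] az 111.7 tilt 1.25 F [-0.3 -0.2 -0.2] open 0.0301 j [ 25.  18.   3.  -0. -77.  -3.]
([0.0004, 0.0016, 0.0024], [-1.24, 9.74, -0.1])
```

View pics/w25_z.png

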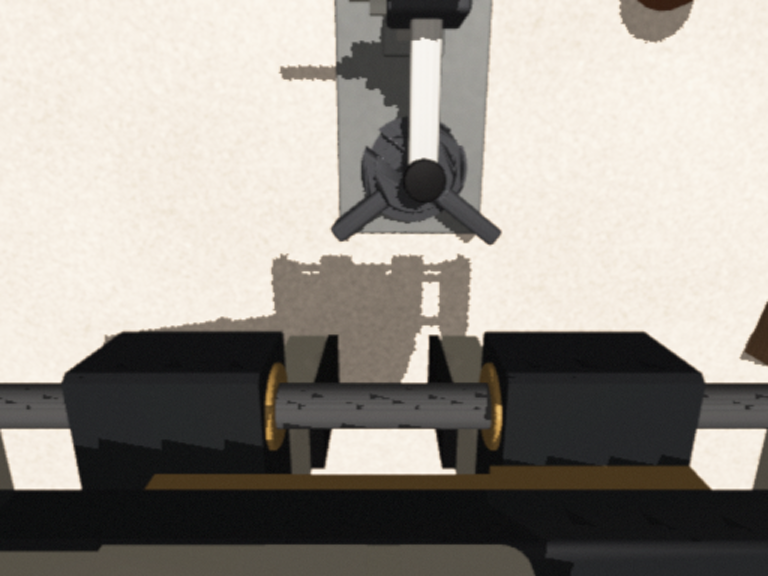

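Request:
apply_moves --xyz '[[0,0.002,0.002],[0,0.002,0.002],[0,0.002,0.002],[0,0.002,0.002]]' --twist '[[-1.2,6,0],[-1.2,9.7,0],[-1.2,9.7,0],[-1.2,9.7,0]]'

```text
time_s: 48.3
tool_pos: [0.6477, 0.0881, 0.2988]
orientation: [[-0.211, -0.001, -0.977], [0.977, -0.002, -0.211], [-0.002, -1.0, 0.001]]
ft_force: [0.2, -0.3, 0.1]
opening: 0.0308
```

```bash
python3 snap.py w26
```

```text
t48.30 pos [0.6477 0.0881 0.2988] az 102.2 tilt 0.14 F [ 0.2 -0.3  0.1] open 0.0308 j [ 25.  17.   2.   0. -75. -13.]
```

View pics/w26_z.png

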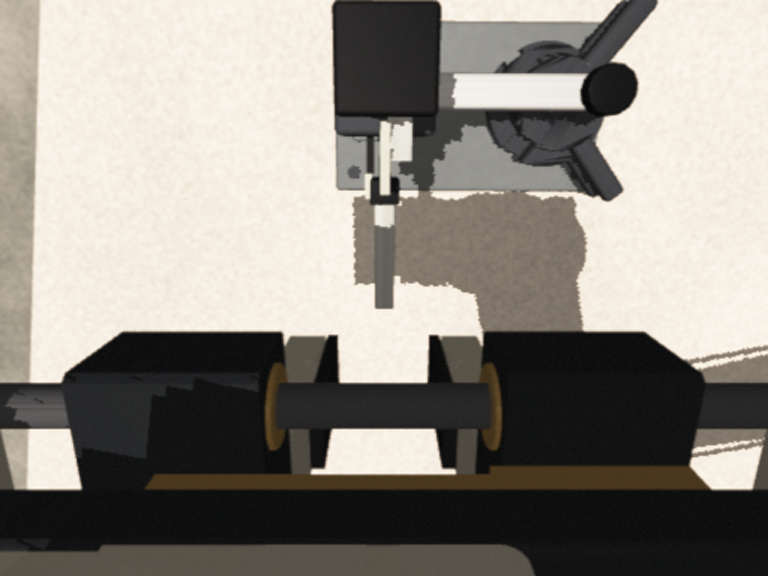

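```bash
python3 - <<'E'
from h import *
from bench import env
s=env.read_state();st(s)
R=Rpitch(192,-25);T=np.array([-.072,-.1326,0]);v=R@[.2702,.9628,0];S=sc(.122,.045,.155);tcp=S-.27*v-R@T
print(v,tcp,toscale(tcp),rel(s,tcp,0,R)); print(rel(s,tcp+[0,0,.04],192))
E
```

```text
t48.35 pos [0.6477 0.0882 0.2991] az 102.2 tilt 0.12 F [ 0.3  0.3 -0.4] open 0.0306 j [ 25.  17.   2.   0. -75. -13.]
[-0.6375 -0.1355 -0.7584] [0.719  0.0473 0.27  ] [176.6876  45.     270.0206] ([-0.055, 0.0291, -0.061], [19.44, -88.31, -19.66])
([-0.055, -0.0109, -0.061], [-0.13, -89.83, -0.03])
```

Request:
apply_moves --xyz '[[-0.005,-0.01,-0.005],[-0.01,-0.011,-0.01],[-0.015,-0.011,-0.016],[-0.02,-0.011,-0.022],[-0.025,-0.011,-0.03],[-0.032,-0.011,-0.036],[-0.038,-0.011,-0.043],[-0.045,-0.011,-0.05],[-0.05,-0.011,-0.056],[-0.055,-0.011,-0.061]]' --twist '[[0,-8,0],[0,-16,0],[0,-24,0],[0,-32,0],[0,-40,0],[0,-48,0],[0,-56,0],[0,-64,0],[0,-72,0],[0,-80,0]]'

```text
time_s: 49.35
tool_pos: [0.7194, 0.0471, 0.3097]
orientation: [[-0.999, -0.001, 0.045], [-0.045, -0.002, -0.999], [0.001, -1.0, 0.002]]
ft_force: [0.1, 0.4, -0.3]
opening: 0.0307
```

```bash
python3 - <<'E'
from h import *
from bench import env
s=env.read_state();st(s)
for p,z in ((-12,.29),(-25,.27)): print(rel(s,[.719,.0473,z],0,Rpitch(192,p)))
E
```

```text
t49.35 pos [0.7194 0.0471 0.3097] az -177.4 tilt 0.13 F [ 0.1  0.4 -0.3] open 0.0307 j [ 19.  24.  13.   0. -79.  73.]
([0.0004, 0.0197, -0.0003], [0.88, -9.39, -11.9])
([0.0003, 0.0397, -0.0003], [1.95, -9.29, -24.87])
```

Request:
apply_moves --xyz '[[0,0.005,0],[0,0.01,0],[0,0.018,0],[0,0.026,0],[0,0.034,0],[0,0.04,0],[0,0.04,0],[0,0.04,0]]' --twist '[[0,-3,-4],[0.5,-6,-8],[1,-9.3,-12],[1.3,-9.3,-16],[1.6,-9.3,-20],[2,-9.3,-25],[2,-9.3,-25],[2,-9.3,-25]]'

```text
time_s: 50.15
tool_pos: [0.7198, 0.0471, 0.2679]
orientation: [[-0.885, -0.416, 0.209], [-0.189, -0.089, -0.978], [0.425, -0.905, 0.001]]
ft_force: [0.2, 0.3, -0.5]
opening: 0.031
```

```bash
python3 snap.py w27
```

```text
t50.15 pos [0.7198 0.0471 0.2679] az -167.9 tilt 25.17 F [ 0.2  0.3 -0.5] open 0.0310 j [  18.   40.   33.   -3. -108.   84.]
```

View pics/w27_z.png

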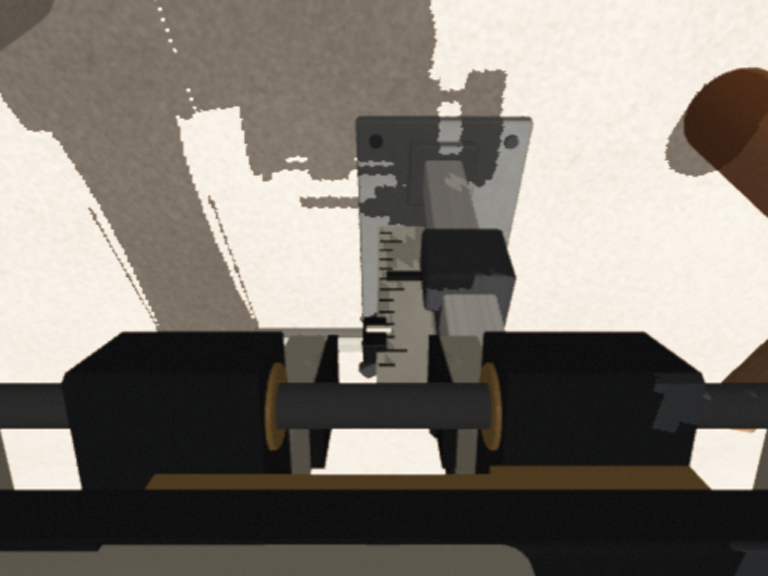

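```bash
python3 - <<'E'
import cv2
a=cv2.imread('pics/w27.png')[145:260,215:345]
cv2.imwrite('pics/w27c.png',cv2.resize(a,None,fx=6,fy=5,interpolation=cv2.INTER_CUBIC))
E
```

```text
(no output)
```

View pics/w27c.png

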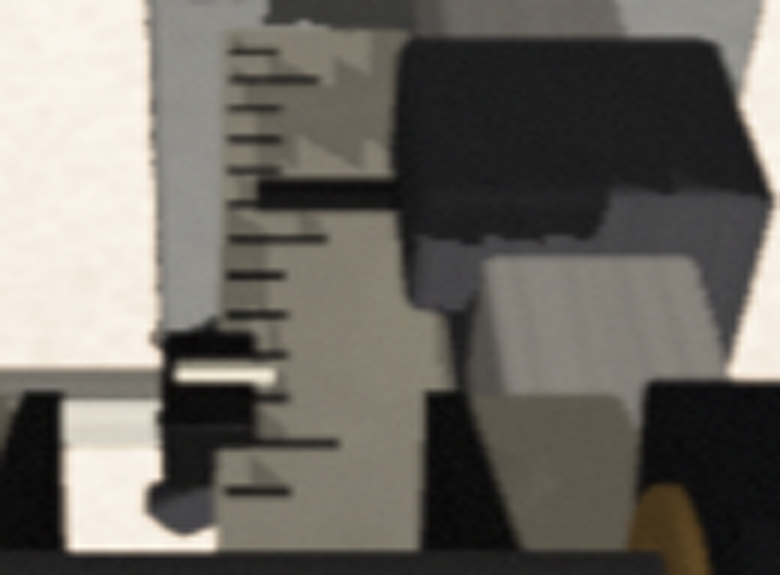

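```bash
cat > mp.py <<'E'
import pickle
from h import *
def onx(c,uv,xs):
    # intersect ray with plane scale x = xs (m)
    a=np.radians(YAW);n=np.array([np.cos(a),np.sin(a),0]);o,v=ray(c,uv)
    t=(xs-(o[:2]-ROD)@n[:2])/(v@n);return toscale(o+t*v)
E
python3 - <<'E'
from mp import *
c,im=pickle.load(open('w27.pkl','rb'))
q=lambda u,v:((u+.5)/6-.5+215,(v+.5)/5-.5+145)
for x in (.115,.117,.12,.123,.126):
    print(x,'needle',onx(c,q(262,193),x),'mark L/R',onx(c,q(175,374),x),onx(c,q(272,374),x))
x=.117
for r in (32,50,77,107,138,170,203,238,273,313,353,397,441,490): print(r,onx(c,q(250,r),x))
print(onx(c,q(222,32),x),onx(c,q(405,32),x))
E
```

```text
0.115 needle [115.      41.9633 137.9766] mark L/R [115.      53.4672 181.2076] [115.      41.0364 181.2006]
0.117 needle [117.      41.9985 140.3528] mark L/R [117.      53.3776 183.1147] [117.      41.0817 183.1078]
0.12 needle [120.      42.0514 143.9172] mark L/R [120.      53.2432 185.9754] [120.      41.1497 185.9686]
0.123 needle [123.      42.1043 147.4816] mark L/R [123.      53.1089 188.8361] [123.      41.2177 188.8294]
0.126 needle [126.      42.1572 151.046 ] mark L/R [126.      52.9745 191.6967] [126.      41.2856 191.6902]
32 [117.      43.5404  91.8557]
50 [117.      43.5623  97.8931]
77 [117.      43.5939 106.6326]
107 [117.      43.6276 115.9231]
138 [117.      43.6607 125.0889]
170 [117.      43.6934 134.1187]
203 [117.      43.7256 143.0024]
238 [117.      43.7581 151.9822]
273 [117.      43.789  160.5382]
313 [117.      43.8227 169.8352]
353 [117.      43.8546 178.6565]
397 [117.      43.8879 187.8528]
441 [117.      43.9194 196.5591]
490 [117.      43.9526 205.7245]
[117.      48.0668  91.862 ] [117.      18.4768  91.8209]
```

```bash
python3 - <<'E'
from mp import *
import cv2
c,im=pickle.load(open('w26.pkl','rb'))
a=im[70:215,210:300];cv2.imwrite('pics/w26c.png',cv2.resize(a,None,fx=6,fy=4,interpolation=cv2.INTER_CUBIC))
E
```

```text
(no output)
```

View pics/w26c.png

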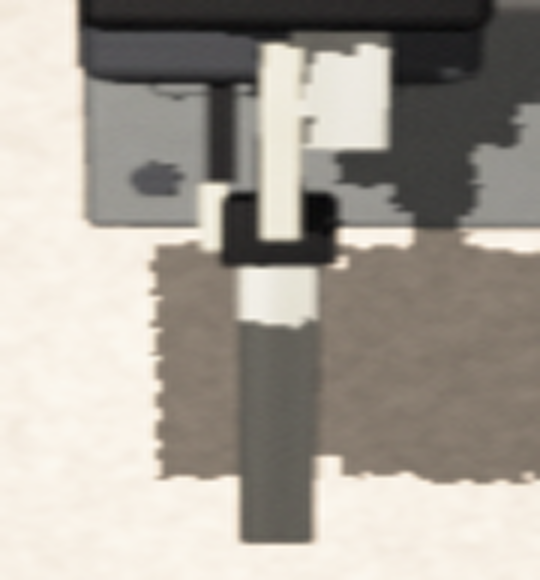

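```bash
python3 - <<'E'
from mp import *
c,im=pickle.load(open('w26.pkl','rb'))
q=lambda u,v:((u+.5)/6-.5+210,(v+.5)/4-.5+70)
S=lambda u,v,z:toscale(onz(c,q(u,v),z))
print('needle',S(207,130,.149),S(235,130,.149))
print('needle tip end hidden>',S(221,182,.149))
print('mark',S(200,215,.189),S(228,215,.189),S(210,184,.189),S(210,250,.189))
print('bar',S(239,500,.189),S(318,500,.189),S(279,543,.189))
print('plate',S(258,100,.22),S(302,100,.22))
print('coltop',S(80,0,.254))
E
```

```text
needle [123.8276  32.5568 149.    ] [119.9562  32.5434 149.    ]
needle tip end hidden> [121.9295  43.0994 149.    ]
mark [123.5334  46.7586 189.    ] [120.1537  46.7472 189.    ] [122.2986  41.262  189.    ] [122.3581  53.0383 189.    ]
bar [118.8864 100.6243 189.    ] [108.773  100.5944 189.    ] [113.7286 109.3097 189.    ]
plate [116.3884  26.8101 220.    ] [111.8599  26.7942 220.    ]
coltop [131.2936  14.7623 254.    ]
```

```bash
python3 - <<'E'
from h import *
from bench import env
s=env.read_state();st(s)
print(rel(s,sc(.17,.06,.31),192))
E
```

```text
t50.20 pos [0.7198 0.047  0.2697] az -168.0 tilt 25.03 F [-0.6 -0.2  0.2] open 0.0310 j [  18.   40.   33.   -3. -108.   84.]
([0.0237, -0.0334, -0.0154], [-0.05, 0.05, 25.03])
```

Request:
apply_moves --xyz '[[0.005,-0.01,-0.004],[0.01,-0.02,-0.008],[0.018,-0.028,-0.012],[0.024,-0.033,-0.015],[0.024,-0.033,-0.015]]' --twist '[[0,0,4],[0,0,10],[0,0,16],[0,0,22],[0,0,25]]'

```text
time_s: 50.7
tool_pos: [0.7084, 0.06, 0.3164]
orientation: [[-0.978, 0.014, 0.21], [-0.21, 0.003, -0.978], [-0.014, -1.0, 0.0]]
ft_force: [-1.4, 0.6, 0.4]
opening: 0.0307
```

```bash
python3 - <<'E'
from h import *
from bench import env
s=env.read_state();st(s)
print(rel(s,sc(.1145,.095,.30),102))
E
```

```text
t50.70 pos [0.7084 0.06   0.3164] az -167.9 tilt 0.80 F [-1.4  0.6  0.4] open 0.0307 j [ 21.  22.  11.   0. -78.  82.]
([0.0546, 0.0156, -0.0355], [0.62, 90.14, -0.63])
```

Request:
apply_moves --xyz '[[0.006,0.002,-0.004],[0.012,0.004,-0.008],[0.018,0.006,-0.012],[0.024,0.008,-0.016],[0.03,0.01,-0.02],[0.036,0.012,-0.024],[0.042,0.015,-0.028],[0.048,0.015,-0.032],[0.0545,0.0155,-0.0355],[0.0545,0.0155,-0.0355]]' --twist '[[0,8.5,0],[0,17,0],[0,25.5,0],[0,34,0],[0,42.5,0],[0,51,-0.3],[0.3,59.5,-0.5],[0.5,68,-0.6],[0.6,76.5,-0.6],[0.6,85,-0.6]]'

```text
time_s: 51.7
tool_pos: [0.647, 0.0833, 0.303]
orientation: [[-0.29, 0.006, -0.957], [0.957, 0.001, -0.29], [-0.0, -1.0, -0.006]]
ft_force: [0.4, 0.1, -0.5]
opening: 0.0309
```

```bash
python3 - <<'E'
from h import *
from bench import env
s=env.read_state();st(s)
print(rel(s,sc(.1145,.095,.24),102),rel(s,sc(.1145,.095,.201),102))
E
```

```text
t51.70 pos [0.647  0.0833 0.303 ] az 106.9 tilt 0.34 F [ 0.4  0.1 -0.5] open 0.0309 j [ 24.  17.   2.   0. -75.  -8.]
([-0.0003, 0.063, -0.0003], [0.34, 4.86, -0.0]) ([-0.0003, 0.102, -0.0001], [0.34, 4.86, -0.0])
```

Request:
apply_moves --xyz '[[0,0.02,0],[0,0.04,0],[0,0.06,0],[0,0.075,0],[0,0.09,0],[0,0.1,0],[0,0.102,0],[0,0.102,0]]' --twist '[[0.3,4.9,0],[0.3,4.9,0],[0.3,4.9,0],[0.3,4.9,0],[0.3,4.9,0],[0.3,4.9,0],[0.3,4.9,0],[0.3,4.9,0]]'

```text
time_s: 52.5
tool_pos: [0.6477, 0.0834, 0.2022]
orientation: [[-0.208, 0.003, -0.978], [0.978, 0.001, -0.208], [0.0, -1.0, -0.003]]
ft_force: [0.2, 0.4, -0.4]
opening: 0.0307
```

```bash
python3 snap.py w28
```

```text
t52.50 pos [0.6477 0.0834 0.2022] az 102.0 tilt 0.15 F [ 0.2  0.4 -0.4] open 0.0307 j [ 24.  20.  -6.   0. -63. -12.]
```

View pics/w28.png

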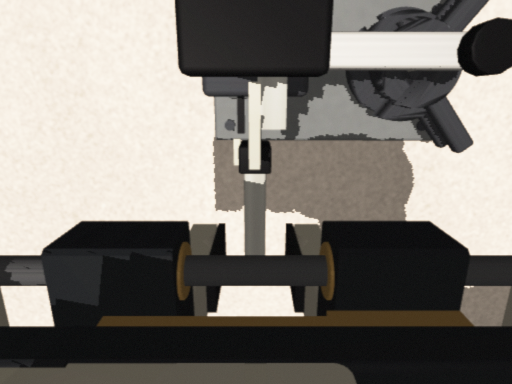

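Bar runs between the fingers (255, 230), centred. Close with modest force.

Request:
apply_moves --xyz '[[0,0,0],[0,0,0],[0,0,0],[0,0,0],[0,0,0]]' --twist '[[0,0,0],[0,0,0],[0,0,0],[0,0,0],[0,0,0]]' --jaw 1 --force 20

```text
time_s: 53.05
tool_pos: [0.6481, 0.0836, 0.2026]
orientation: [[-0.208, 0.003, -0.978], [0.978, 0.001, -0.208], [0.0, -1.0, -0.003]]
ft_force: [-0.0, 0.4, 2.6]
opening: 0.0098
```

Request:
apply_moves --xyz '[[0,0.003,0],[0,0.007,0],[0,0.012,0],[0,0.018,0],[0,0.024,0],[0,0.03,0],[0,0.036,0],[0,0.04,0],[0,0.0415,0],[0,0.0415,0]]' --twist '[[0,0,0],[0,0,0],[0,0,0],[0,0,0],[0,0,0],[0,0,0],[0,0,0],[0,0,0],[0,0,0],[0,0,0]]'

```text
time_s: 54.05
tool_pos: [0.6481, 0.0836, 0.1606]
orientation: [[-0.207, 0.003, -0.978], [0.978, 0.001, -0.207], [0.0, -1.0, -0.003]]
ft_force: [-0.2, -0.3, -2.2]
opening: 0.0095
```

Request:
apply_moves --xyz '[[0,0,0],[0,0,0],[0,0,0],[0,0,0]]' --twist '[[0,0,0],[0,0,0],[0,0,0],[0,0,0]]' --jaw 0.3

```text
time_s: 54.45
tool_pos: [0.6482, 0.0836, 0.1608]
orientation: [[-0.207, 0.003, -0.978], [0.978, 0.001, -0.207], [0.0, -1.0, -0.003]]
ft_force: [0.1, -0.1, -0.5]
opening: 0.0298
```

Request:
apply_moves --xyz '[[0,-0.02,0],[0,-0.05,0],[0,-0.09,0],[0,-0.13,0],[0,-0.15,0],[0,-0.15,0],[0,-0.15,0]]' --twist '[[0,0,0],[0,0,0],[0,0,0],[0,0,0],[0,0,0],[0,0,0],[0,0,0]]'

```text
time_s: 55.15
tool_pos: [0.6476, 0.0836, 0.311]
orientation: [[-0.207, 0.004, -0.978], [0.978, 0.001, -0.207], [0.001, -1.0, -0.004]]
ft_force: [-0.4, -0.2, -1.2]
opening: 0.0304
```

```bash
python3 - <<'E'
from h import *
from bench import env
s=env.read_state();st(s)
print(rel(s,[.7194,.0471,.31],192))
E
```

```text
t55.15 pos [0.6476 0.0836 0.311 ] az 102.0 tilt 0.22 F [-0.4 -0.2 -1.2] open 0.0304 j [ 24.  17.   3.   0. -76. -12.]
([-0.0506, 0.0012, -0.0626], [0.2, -90.03, -0.14])
```

Request:
apply_moves --xyz '[[-0.005,0,-0.006],[-0.01,0,-0.012],[-0.015,0,-0.018],[-0.02,0,-0.024],[-0.025,0,-0.03],[-0.03,0,-0.036],[-0.036,0,-0.043],[-0.041,0,-0.05],[-0.046,0,-0.056],[-0.05,0.001,-0.0625]]' --twist '[[0,-8.5,0],[0,-17,0],[0,-25.5,0],[0,-34,0],[0,-42.5,0],[0,-51,0],[0,-59.5,0],[0,-68,0],[0,-76.5,0],[0,-85,0]]'

```text
time_s: 56.15
tool_pos: [0.7189, 0.0474, 0.3083]
orientation: [[-0.992, 0.001, 0.127], [-0.127, 0.001, -0.992], [-0.001, -1.0, -0.001]]
ft_force: [0.1, 0.2, 0.8]
opening: 0.0309
```

```bash
python3 - <<'E'
from h import *
from bench import env
s=env.read_state();st(s)
print(rel(s,[.719,.0473,.268],0,Rpitch(192,-25)))
E
```

```text
t56.15 pos [0.7189 0.0474 0.3083] az -172.7 tilt 0.07 F [0.1 0.2 0.8] open 0.0309 j [ 19.  23.  12.  -0. -79.  78.]
([-0.0, 0.0403, 0.0001], [1.06, -4.61, -25.05])
```

Request:
apply_moves --xyz '[[0,0.005,0],[0,0.01,0],[0,0.018,0],[0,0.026,0],[0,0.034,0],[0,0.04,0],[0,0.04,0],[0,0.04,0],[0,0.04,0]]' --twist '[[0,-2,-4],[0.3,-4.6,-8],[0.5,-4.6,-12],[0.7,-4.6,-16],[0.9,-4.6,-20],[1.1,-4.6,-25],[1.1,-4.6,-25],[1.1,-4.6,-25],[1.1,-4.6,-25]]'

```text
time_s: 57.05
tool_pos: [0.719, 0.0473, 0.2687]
orientation: [[-0.888, -0.411, 0.208], [-0.188, -0.088, -0.978], [0.42, -0.907, 0.001]]
ft_force: [0.8, 0.6, 0.2]
opening: 0.0306
```

```bash
python3 snap.py w29; python3 - <<'E'
import cv2
a=cv2.imread('pics/w29.png')[145:260,215:345]
cv2.imwrite('pics/w29c.png',cv2.resize(a,None,fx=6,fy=5,interpolation=cv2.INTER_CUBIC))
E
```

```text
t57.05 pos [0.719  0.0473 0.2687] az -168.0 tilt 24.85 F [0.8 0.6 0.2] open 0.0306 j [  18.   40.   33.   -3. -107.   84.]
```

View pics/w29c.png

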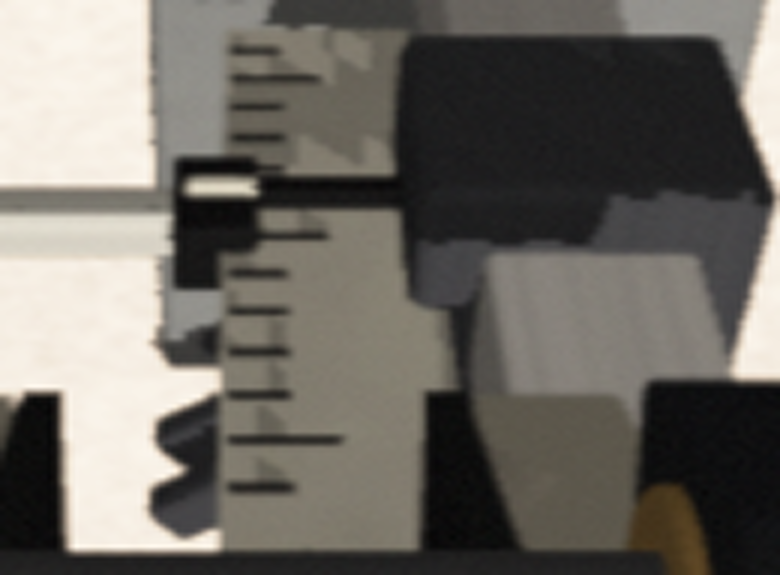

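```bash
python3 - <<'E'
from mp import *
c,im=pickle.load(open('w29.pkl','rb'))
g=cv2.cvtColor(im,cv2.COLOR_BGR2GRAY)
print(np.arange(244,284))
for r in range(174,196): print(r,g[r,244:284])
E
```

```text
[244 245 246 247 248 249 250 251 252 253 254 255 256 257 258 259 260 261
 262 263 264 265 266 267 268 269 270 271 272 273 274 275 276 277 278 279
 280 281 282 283]
174 [143 145 143 143 142 144 144 135 114  99  93  95  93  92  93  93  93  95
  95 100 111 123 125 123 119 112 100  99 101 101 102 112 123 125 123 105
  66  30  23  23]
175 [140 137 138 138 140 140 138 129 110  94  94  93  95  93  97 100  98  98
  98  99 110 123 124 123 123 121 112 103 102 101 101 112 124 128 122 113
  74  29  24  22]
176 [100  75  72  72  72  71  73  67  58  51  50  50  52  71  94  99  98 100
  97 100 110 124 124 124 126 125 123 121 114 102 101 110 124 126 124 114
  80  30  23  22]
177 [ 59  27  22  26  25  23  24  23  19  17  18  21  22  48  80  93  94  95
  98 103 112 123 125 125 125 124 125 125 122 113 105 113 123 127 125 120
  91  36  23  22]
178 [ 45  16   9  12  10  10  10  11  11  11  11  14  15  22  40  48  49  56
  87 117 121 123 125 125 125 125 125 125 126 123 120 122 125 125 123 122
  96  38  24  21]
179 [ 45  17  21  29  33  33  33  33  32  34  31  29  27  40  56  57  58  64
  88 115 118 118 11
[... 1936 characters left out ...]
26 126 126
 123  97  42  25]
192 [ 34  22  22  26  23  24  23  24  26  25  25  24  25  24  35  44  47  46
  49  47  48  45  45  46  49  77 112 124 125 125 127 126 128 127 126 126
 124 101  45  26]
193 [ 51  23  25  23  24  23  25  23  25  24  25  24  24  41  80 107 109 108
 109 110 110 109 109 110 109 115 122 125 126 126 124 127 124 125 125 129
 126 103  53  28]
194 [ 55  24  23  26  24  22  23  25  27  24  27  30  34  63 100 120 122 122
 123 123 125 123 123 125 124 122 126 126 125 126 125 126 127 127 125 129
 126 104  55  30]
195 [ 54  23  24  23  22  20  25  44  58  55  53  57  69  91 120 125 123 125
 123 125 124 126 124 125 126 125 123 124 125 125 125 125 126 128 128 129
 127 105  56  30]
```

```bash
python3 - <<'E'
from mp import *
c,im=pickle.load(open('w29.pkl','rb'))
g=cv2.cvtColor(im,cv2.COLOR_BGR2GRAY)
print(g[178:200,[218,222,226,230,234]].T)
for x in (.1238,):
  print('mark front',[onx(c,(251,r),x)[2] for r in (179.7,181.5)],'needle',[onx(c,(270,r),x)[2] for r in (179.9,182.5)])
for x in (.1188,.12): print('bar',[onx(c,(228,r),x)[1:] for r in (181.5,182,187,187.5)])
E
```

```text
[[240 239 239 236 174 121 116 120 115 150 205 219 221 216 213 210 209 213
  222 238 239 237]
 [242 240 238 235 173 120 116 121 124 154 205 217 222 218 211 208 210 213
  221 236 240 240]
 [240 239 239 237 175 123 116 120 124 153 204 216 221 216 211 208 211 213
  222 237 241 239]
 [240 238 239 237 176 121 116 120 123 153 204 216 220 217 211 210 210 213
  222 239 239 236]
 [241 240 240 237 176 120 116 121 124 152 205 217 221 216 212 210 210 212
  220 233 236 240]]
mark front [np.float64(144.4380448287897), np.float64(146.80679504108411)] needle [np.float64(144.7178425513435), np.float64(148.12450333175937)]
bar [array([ 68.2211, 140.716 ]), array([ 68.1801, 141.3872]), array([ 67.7783, 147.9684]), array([ 67.7389, 148.6136])]
bar [array([ 68.0684, 142.1734]), array([ 68.0277, 142.8401]), array([ 67.6286, 149.3772]), array([ 67.5894, 150.0182])]
```

```bash
python3 - <<'E'
import cv2,numpy as np
from h import *
from bench import env
d=env.snapshot('scene')['pixels']
a=cv2.resize(d[175:265,200:300],None,fx=4,fy=4,interpolation=cv2.INTER_CUBIC)
b=cv2.resize(cv2.imread('pics/w25.png')[70:170,210:345],None,fx=3,fy=3.6,interpolation=cv2.INTER_CUBIC)
b=cv2.resize(b,(400,360));cv2.imwrite('pics/fin.png',np.hstack([a,b]))
s=env.read_state()
print(rel(s,sc(.16,.05,.33),192))
E
```

```text
([0.0402, -0.0476, -0.0049], [-0.04, -0.01, 24.77])
```

View pics/fin.png

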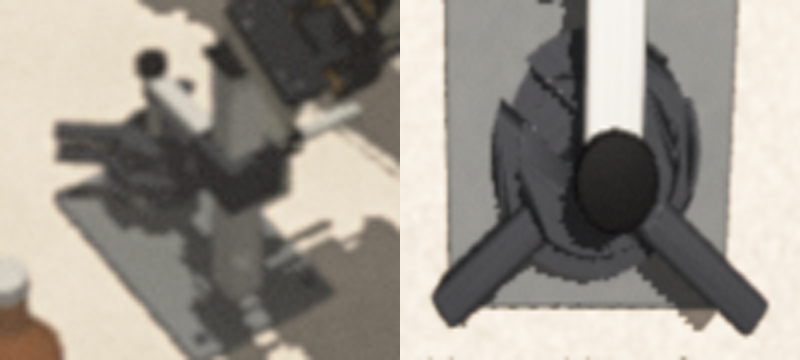

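Request:
apply_moves --xyz '[[0.006,-0.01,0],[0.014,-0.02,0],[0.022,-0.03,0],[0.03,-0.04,0],[0.04,-0.048,0],[0.04,-0.048,0],[0.04,-0.048,0]]' --twist '[[0,0,4],[0,0,9],[0,0,14],[0,0,19],[0,0,24.8],[0,0,24.8],[0,0,24.8]]'

```text
time_s: 57.85
tool_pos: [0.702, 0.0437, 0.3335]
orientation: [[-0.978, 0.005, 0.208], [-0.208, 0.001, -0.978], [-0.005, -1.0, 0.0]]
ft_force: [-0.1, -0.1, -0.4]
opening: 0.0305
```

```bash
python3 - <<'E'
from h import *
from bench import env
s=env.read_state();st(s)
t=env.snapshot('top')['pixels'];d=env.snapshot('scene')['pixels'];cv2.imwrite('pics/end_s.png',d)
a=cv2.imread('pics/scene0.png')
for n,(x0,y0,x1,y1) in dict(cup=(335,200,380,250),bottle=(185,235,225,300),carton=(85,220,130,280)).items():
    A=cv2.cvtColor(a[y0:y1,x0:x1],6);r=cv2.minMaxLoc(cv2.matchTemplate(cv2.cvtColor(d[y0-10:y1+10,x0-10:x1+10],6),A,cv2.TM_CCOEFF_NORMED));print(n,r[1],r[3])
E
```

```text
t57.85 pos [0.702  0.0437 0.3335] az -168.0 tilt 0.26 F [-0.1 -0.1 -0.4] open 0.0305 j [ 19.  21.  12.   0. -81.  83.]
cup 0.947867214679718 (10, 10)
bottle 0.9994657039642334 (10, 10)
carton 0.9989919662475586 (10, 10)
```

View pics/end_s.png

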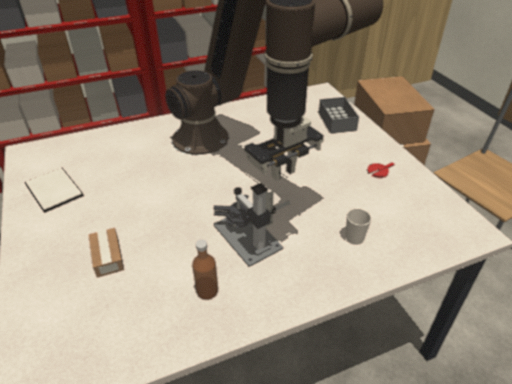

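```bash
python3 -c "
from bench import env
print(env.sign_off())"
```

```text
the job is handed in; nothing more can be done
None
```

The job is done and handed in at about 58 s, but one wrist-force reading went over the 120 N limit and may count as a fail.

**What I did**
- **Spring:** I pressed the empty carrier to its stop. The force rose from 18 N to about 37 N with no further travel. Then I let it come all the way back up.
- **Discs:** Four were on the table, two large and two small. I hung the large ones first, then the small ones. Each was pushed along its slot until it met the rod, which showed as a 9–13 N push back, then eased back about 1 mm and lowered until its weight was taken. The slots alternate by about 104°.
- **Index:** I slid it down 42 mm to the pointer and let go.

**Last checks**
- **Stack:** The wrist and scene pictures show the stack flat, with the lugs on alternating sides.
- **Index:** The close view puts the index mark about 0.8 mm below the middle of the needle. My measurement is good to about 0.5 mm, so I left it.
- **Surroundings:** The cup, bottle and carton match their starting pictures. The red disc was not touched, and the robot stands clear with no contact force.

**What went wrong:** While tilting the gripper for a look at the scale, at about 45.7 s, joints 3 and 5 ran up against their range ends. The wrist sensor read about 134 N for a moment. As far as I can tell nothing was touched, but it may count against both the force and joint-range limits. I avoided that posture afterwards.

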